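Load the swinging display bar of a sweets stall in balance

ROBOT

A 7-joint arm with a two-finger parallel gripper is mounted at the origin on the work surface. World frame = base frame: x ahead of the robot, y to its left, z up, the work surface at z = 0. Lengths are in m, angles in rad, forces in N, time in s.
With the tool pointing down it reaches from about 0.425 to 0.925 m from the base axis. Payload 6.8 kg.
Tool frame: the origin (TCP) lies at the centre of the arm's flange, where the gripper is bolted on; the fingertips stand 173 mm ahead of it and the grasp point (between the pads) lies 155 mm ahead of it (finger_overhang is the distance from the TCP to the fingertips, in m); y points along the fingers, z is the direction in which the jaws open and shut, and the axes are right-handed (so a half turn about y gives the same grasp; the last joint's range is limited). The gripper opens to 85 mm and grips with 20 to 120 N. Pads are 22 mm wide; open, the fingers measure 114 mm over their backs; the gripper's body (76 mm by 85 mm) begins 54 mm behind the grasp point. The pads swing forward as they close: fully open they stand 13 mm farther back than shut.
Start: joints at [-1.406, 0.477, 0.022, 1.555, -0.011, 1.109, -0.083], TCP at [0.182, 0.65, 0.405] pointing down, gripper open.
Joint ranges: [-2.96, 2.96], [-0.34, 2.1], [-1.41, 1.46], [0.24, 2.44], [-1.37, 4.51], [0.17, 1.92], [-2.96, 2.96]. Speed limits (rad/s): [2.39, 2.39, 3.14, 3.14, 3.14, 3.14, 3.14].

INTERFACE

Orientations are given as a rotation vector (axis times angle).
In Python, from bench import get_obs, grab_frame, hand_in, finger_overhang gives the robot as it stands. The module is installed in compiled form; this text tells all that it offers.
- The arm moves only by the shell command python3 -m jog 'ROWS' [FORCE]. ROWS is JSON, a list of rows, each a list of 3 entries, a list of its own where there are three numbers: the shift along the tool's x, y, z in cm, then the turn about the tool's y in rad, then the gripper command: -1 is fully open, 1 is shut, values between are in proportion. In form: [[[x, y, z], twist, gripper], ...]. A call has 1 to 10 rows; each row is the pose to reach, as a shift and turn from the pose commanded when the call began, along the tool's axes at that moment; what a row does not reach only later rows make up. A row lasts 1/8 s, in which the tool goes at most 62.5 mm and 10.7 degrees, less where a joint would pass 70% of its speed; a pose out of reach is approached as far as the arm can. A call with a gripper value outside its range is refused whole. The fingers move at their own pace and stop on an object; FORCE is the grip in N (left out, the last holds). Time passes only in rows, so rows that repeat a pose let the fingers close. It gives the time, the measured TCP pose, the force and the opening at its end, in the units of the state.
- get_obs(): the state, without advancing time (a new reading comes with each control period).
- grab_frame(name): name is "scene" or "side" or "wrist"; returns a dict with "image" (384x512x3 uint8, blue, green, red), "fx", "fy", "cx", "cy" (pixels), "distortion" ([k1, k2, p1, p2, k3] as OpenCV has them; the pictures are not rectified), "origin" and "rotation" of the camera in the world. Camera axes: x right, y up, looking along -z (the intrinsics and any distortion apply to the point x, -y, -z); pixel columns grow to the right and rows downward; lengths in m; the calibration is good to about 2 mm. A picture is of the moment at which its call begins. There is no depth.
- hand_in(): hands the job in, once; it reports no verdict.
The state is a dict: "clock": time; "joints": joint angles; "qvel": joint speeds; "tau": joint torques, N m; "tcp_pos": TCP position; "orientation": TCP orientation; "contact_force": force on the tool from outside, world axes, zero at the start; "moment": the same for the moment, N m; "grip_width": finger opening in m.
Only numpy, scipy, OpenCV 4.12 (cv2) and the standard library are available. Lean on these libraries where they do the work, as an engineer would, in place of code of your own. Each camera call takes 0.05 s, during which the arm holds its last target.

TASK

Hang the three nut-brittle packs on the stall's swinging bar, each straddling the bar with its rod in a notch, one at a time and alternating sides: first one small pack in either notch of the two-notch side, then the large pack in the single notch of the other side, then the second small pack in the notch still free. Set each down gently so that the bar never tips over to its stop; in the end it should be about level and still, and the other goods on the stall should be left where they are.

Things in the scene. Friction and masses are not known exactly. Their poses are not given: they have to be found in the camera images.
- small_a_grip (a point): small pack: two upright nut-brittle slabs face to face under a pale wooden hanger. Point: middle of the hanger's handle, 110 mm above the pack's underside; handle 14 mm thick (x), 24 mm (y), from 78 to 126 mm up. Axes: x across the slabs, y along them, z up; half turns alike. Slabs 44 mm long (y), 55 mm high. Mass about 0.12 kg.
- small_b_grip (a point): second small pack: two upright nut-brittle slabs face to face under a pale wooden hanger. Point: middle of the hanger's handle, 110 mm above the pack's underside; handle 14 mm thick (x), 24 mm (y), from 78 to 126 mm up. Axes: x across the slabs, y along them, z up; half turns alike. Slabs 44 mm long (y), 55 mm high. Mass about 0.12 kg.
- large_grip (a point): large pack: two upright nut-brittle slabs face to face under a pale wooden hanger. Point: middle of the hanger's handle, 110 mm above the pack's underside; handle 14 mm thick (x), 24 mm (y), from 78 to 126 mm up. Axes: x across the slabs, y along them, z up; half turns alike. Slabs 96 mm long (y), 55 mm high. Mass about 0.24 kg.
- small_a_rod (a point): middle of the first small pack's round rod (8 mm thick, along x), on its axis, 75 mm above the pack's underside, 35 mm under the handle point. Slabs below: 16 mm thick, inner faces at x = +-18 mm, outer at +-34 mm; the space between is open from below, so that the pack straddles the bar.
- small_b_rod (a point): middle of the second small pack's round rod (8 mm thick, along x), on its axis, 75 mm above the pack's underside, 35 mm under the handle point. Slabs below: 16 mm thick, inner faces at x = +-18 mm, outer at +-34 mm; the space between is open from below, so that the pack straddles the bar.
- large_rod (a point): middle of the large pack's round rod (8 mm thick, along x), on its axis, 75 mm above the pack's underside, 35 mm under the handle point. Slabs below: 16 mm thick, inner faces at x = +-18 mm, outer at +-34 mm; the space between is open from below, so that the pack straddles the bar.
- stand_pivot (a point): pivot of the swinging bar, 120 mm above the table, in a dark wooden fork (41 mm across the bar, 36 mm along it, up to 142 mm high) on a fixed base board 130 x 150 x 14 mm. x: level, across the bar; y: along the level bar, to its two-notch side (the robot's left); z up. Does not tilt. Bar: wood, 450 mm long, 14 wide, 20 high, its top 10 mm above the pivot.
- bar (a joint): tilt of the bar about the pivot's x, rad: 0 level, positive with the two-notch side up, stops at +-0.2. A well damped spring of about 1.5 N m/rad centres it. One small pack alone tilts it about 0.07 (inner notch) or 0.15 (outer); the large one alone, or both small ones alone, tip it onto the stop; all three in place balance.
- notch_outer (a point): outer notch of the two-notch side, 190 mm from the pivot: a 14 mm gap on top of the bar between two round cross pegs (10 mm thick, 9 mm proud of the bar's top). The point is where the axis of a seated rod lies, 4 mm above the bar's top (134 mm above the table when level); x across the bar, y along the bar. Moves with the bar.
- notch_inner (a point): inner notch of the two-notch side, 90 mm from the pivot; same shape and point as the outer notch
- notch_single (a point): the only notch of the other side, 140 mm from the pivot; same shape and point. For the large pack.
- dish: bystander: steel coin dish, 64 mm across, 24 mm high; origin at the centre of its underside
- round_cake: bystander: round nut cake lying flat, 68 mm across, 12 mm high; origin at the centre of its underside
- jar: bystander: amber jar, 60 mm across, 85 mm high; origin at the centre of its underside
- wafer: bystander: pale wafer block lying flat, 50 x 90 x 18 mm; origin at the centre of its underside
- tin: bystander: steel tin, 66 mm across, 60 mm high; origin at the centre of its underside
Not all that is in view belongs to the job. What is shaped like the part that bears small_b_grip but blue, red or turquoise is not meant.

How it is judged:
On the way, in this order (a step that is already met when the one before it is completed fails the run):
1. one small pack hangs, released, in a notch of the two-notch side; the other two packs are not yet on the bar (((((distance between small_a_rod and notch_outer below 0.012 m or distance between small_a_rod and notch_inner below 0.012 m) and contact force between small_a and the fingers below 0.05 N) and height (world z) of each of small_b_rod, large_rod below 0.095 m) or (((distance between small_b_rod and notch_outer below 0.012 m or distance between small_b_rod and notch_inner below 0.012 m) and contact force between small_b and the fingers below 0.05 N) and height (world z) of each of small_a_rod, large_rod below 0.095 m))), for 0.2 s.
2. the large pack hangs, released, in the single notch; one small pack still hangs opposite, the other is not yet on the bar (distance between large_rod and notch_single below 0.012 m and contact force between large and the fingers below 0.05 N and ((((distance between small_a_rod and notch_outer below 0.012 m or distance between small_a_rod and notch_inner below 0.012 m) and contact force between small_a and the fingers below 0.05 N) and height (world z) of small_b_rod below 0.095 m) or (((distance between small_b_rod and notch_outer below 0.012 m or distance between small_b_rod and notch_inner below 0.012 m) and contact force between small_b and the fingers below 0.05 N) and height (world z) of small_a_rod below 0.095 m))), for 0.2 s.
At the end, for the whole second after the job is handed in: All three packs hang at rest (under 0.03 m/s) and upright (within 0.25 rad), rods within 12 mm of seated in their notches: the large one in the single notch, a small one in each notch of the other side; the bar is level within 0.06 rad (distance between large_rod and notch_single below 0.012 m and ((distance between small_a_rod and notch_outer below 0.012 m and distance between small_b_rod and notch_inner below 0.012 m) or (distance between small_b_rod and notch_outer below 0.012 m and distance between small_a_rod and notch_inner below 0.012 m)) and value of joint bar between -0.06 and 0.06 rad and angle between each of small_a_rod, small_b_rod, large_rod's own z axis and vertical below 0.25 rad and linear speed of each of small_a, small_b, large below 0.03 m/s); the robot touches nothing.
It fails at once if the bar tips over to its stop (beyond 0.185 rad either way) (value of joint bar above 0.185 rad or value of joint bar below -0.185 rad).
It fails at once if a bystander is moved by more than 30 mm (distance of any of dish, round_cake, jar, wafer, tin from where it was at the start of the episode above 0.03 m).
It also fails if it takes over 72 s, if anything falls off the work surface, if the arm or the gripper's body presses on something with over 40 N, if the wrist force passes 120 N, or if a joint passes its speed limit or range.

## Working session

There is one attempt and no reset: what is moved stays moved. The work goes in short steps, Python scripts to look and compute and a shell command to move; the robot and the scene stay as the last step left them, time stands still between calls to the robot, and variables do not carry over. Pictures are saved under pics/ and viewed, and the job is handed in when it is done.

```bash
mkdir -p pics; ls; python3 - <<'E'
from bench import *
import cv2
o=get_obs(); print({k:(v if not hasattr(v,'tolist') else v.tolist()) for k,v in o.items()}); print(finger_overhang)
for n in ("scene","side","wrist"):
    f=grab_frame(n); cv2.imwrite(f"pics/{n}0.png",f["image"]); print(n,f["fx"],f["fy"],f["cx"],f["cy"],f["distortion"],f["origin"],f["rotation"])
E
```

```text
pics
{'clock': 0.0, 'joints': [-1.4061170774990563, 0.4778004221728184, 0.022337938093638668, 1.5564845494312338, -0.011556217871348707, 1.109311662582285, -0.08314454240570934], 'qvel': [0.0007193293080977657, -0.002899901654745389, 0.0008285772082274441, 0.0008048095753738452, 0.00022314636275188134, -0.0007180518200465007, 0.001063846704516593], 'tau': [0.00011159060704812873, -59.64575529098511, 1.6077607870101929, -28.1193208694458, 0.012396997190080583, 0.009470089862588793, 1.766641275935399e-05], 'tcp_pos': [0.18175734831829174, 0.6497666746091728, 0.40371118368243025], 'orientation': [-1.5620382224425216, 0.21434297550609555, -0.2140807106570288], 'contact_force': [-0.46973673400594207, -0.5131902792606408, 0.6174942131556739], 'moment': [-0.02786687829984324, 0.019524299116089563, -0.026068472267163304], 'grip_width': 0.08536588791856949}
0.1734
scene 409.270529186113 409.270529186113 253.36813930921147 196.4300354142978 [-0.03010699  0.          0.          0.          0.        ] [1.37837018 0.25705893 0.66029826] [0.70680324 0.92057896 1.67095222]
side 361.65386531749874 361.65386531749874 256.3726729694205 191.33255481612494 [-0.05913546  0.          0.          0.          0.        ] [ 0.36701384 -0.55950257  0.81315537] [ 0.69287332 -0.1004613  -0.2622052 ]
wrist 271.13814316884134 271.13814316884134 258.326804618854 189.08287627193207 [-0.01541929  0.          0.          0.          0.        ] [0.1141341  0.66882517 0.37263721] [-0.24459808 -0.18252723  1.28807575]
```

View pics/scene0.png

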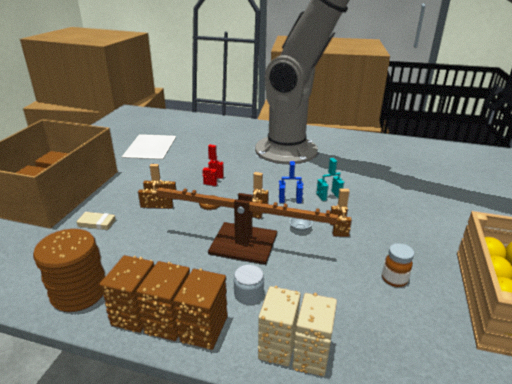

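View pics/side0.png

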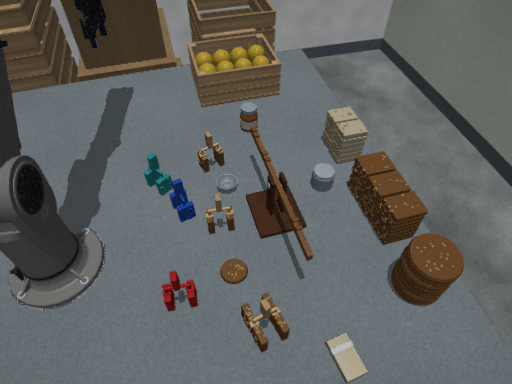

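View pics/wrist0.png

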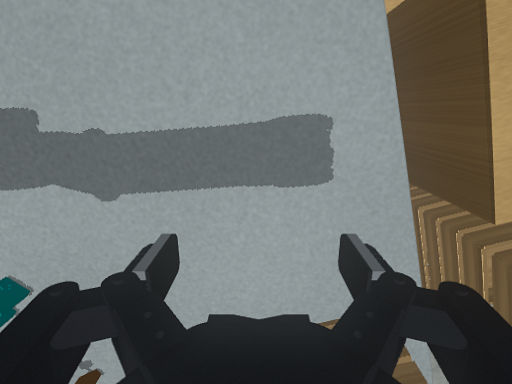

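The scene view shows the bar from (140,190) to (350,225), with pale handles near (154,172), (258,183) and (343,197). In the side view the packs are at about (211,152), (220,215) and (265,322, large). I'll zoom in next.

```bash
cat > h.py <<'E'
import cv2, numpy as np
from scipy.spatial.transform import Rotation as R
from bench import *
def ray(f,u,v):
    K=np.array([[f["fx"],0,f["cx"]],[0,f["fy"],f["cy"]],[0,0,1.]])
    p=cv2.undistortPoints(np.array([[[u,v]]],float),K,np.array(f["distortion"],float))[0,0]
    d=R.from_rotvec(f["rotation"]).apply([p[0],-p[1],-1.]); return np.array(f["origin"]),d/np.linalg.norm(d)
def plane(f,u,v,z):
    o,d=ray(f,u,v); return o+d*(z-o[2])/d[2]
def tri(f,a,g,b):
    o1,d1=ray(f,*a);o2,d2=ray(g,*b)
    s=np.linalg.lstsq(np.c_[d1,-d2],o2-o1,rcond=None)[0]
    p,q=o1+s[0]*d1,o2+s[1]*d2; return (p+q)/2,np.linalg.norm(p-q)
def proj(f,P):
    K=np.array([[f["fx"],0,f["cx"]],[0,f["fy"],f["cy"]],[0,0,1.]])
    c=R.from_rotvec(f["rotation"]).inv().apply(np.atleast_2d(P)-f["origin"])*[1,-1,-1]
    return cv2.projectPoints(c,np.zeros(3),np.zeros(3),K,np.array(f["distortion"],float))[0][:,0]
def crop(im,x0,y0,x1,y1,k,name):
    cv2.imwrite(name,cv2.resize(im[y0:y1,x0:x1],None,fx=k,fy=k,interpolation=cv2.INTER_CUBIC))
E
python3 - <<'E'
from h import *
s=cv2.imread("pics/scene0.png");d=cv2.imread("pics/side0.png")
crop(s,125,135,365,275,3.3,"pics/s1.png")
crop(d,140,100,340,250,4,"pics/d1.png")
crop(d,200,240,330,370,4,"pics/d2.png")
E
```

```text
(no output)
```

View pics/s1.png

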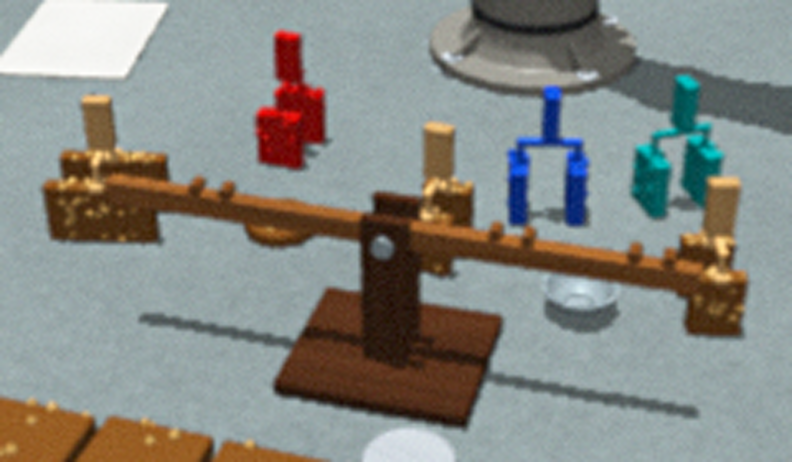

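View pics/d1.png

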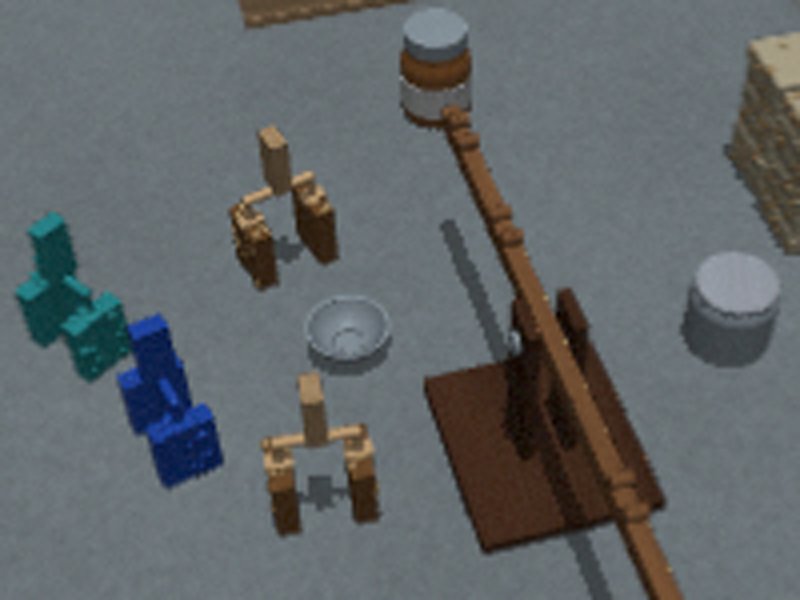

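View pics/d2.png

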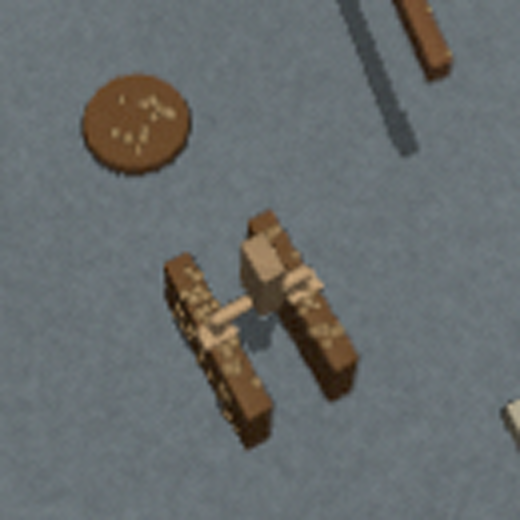

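Scene crop: the pegs show clearly (single ~196/227, inner ~495/528, outer ~635/670 in crop pixels). Side crop: both small packs, and the large pack below them, each with handle and rod ends visible. I'll triangulate the picked points.

```bash
python3 - <<'E'
from h import *
F=grab_frame("scene");G=grab_frame("side")
S=lambda x,y:(x/3.3+125-.35,y/3.3+135-.35)
D1=lambda x,y:(x/4+140-.37,y/4+100-.37)
D2=lambda x,y:(x/4+200-.37,y/4+240-.37)
np.set_printoptions(precision=4,suppress=True)
for n,a,b in [("near top",S(438,127),D1(311,382)),("far top",S(723,183),D1(272,133)),("large top",S(97,99),D2(260,246)),
 ("peg inner L",S(495,231),D1(511,236)),("peg inner R",S(528,236),D1(501,213)),("outer peg in",S(635,252),D1(466,139)),("outer out",S(670,257),D1(456,116)),("single peg in",S(227,190),D1(622,484)),("single out",S(196,185),D1(633,506)),("pivotbolt fork",S(397,198),D1(570,297))]:
    print(n,*tri(F,a,G,b))
print("rods z .075 (side)")
for n,a in [("near",D1(268,443)),("near",D1(362,431)),("far",D1(240,205)),("far",D1(312,179)),("large",D2(207,335)),("large",D2(317,282))]: print(n,plane(G,*a,.075))
print("tops .126")
for n,a in [("near",D1(311,382)),("far",D1(272,133)),("large",D2(260,246))]: print(n,plane(G,*a,.126))
print("bar base corners z .014")
for a in [(425,380),(486,550),(664,500)]: print(plane(G,*D1(*a),.014))
print("bar top ends z~.13", plane(G,*D1(455,110),.13), plane(G,*D2(438,75),.13))
E
```

```text
near top [0.4318 0.0063 0.126 ] 0.0035764226059084845
far top [0.4522 0.2411 0.1249] 0.004646900862993122
large top [ 0.4665 -0.2856  0.1254] 0.004467218500277845
peg inner L [0.5842 0.0892 0.1333] 0.0009930135091997202
peg inner R [0.584  0.1129 0.133 ] 6.163203222613735e-06
outer peg in [0.5818 0.1898 0.1334] 0.002103922310499556
outer out [0.5815 0.2145 0.134 ] 0.00285910819556433
single peg in [ 0.5868 -0.118   0.1321] 0.002669804552275308
single out [ 0.5882 -0.1392  0.1353] 0.0037147403097031063
pivotbolt fork [0.5962 0.0155 0.1522] 0.008589513933300506
rods z .075 (side)
near [0.399  0.0084 0.075 ]
near [0.459  0.0018 0.075 ]
far [0.4198 0.2299 0.075 ]
far [0.4767 0.2431 0.075 ]
large [ 0.4326 -0.3021  0.075 ]
large [ 0.4956 -0.2906  0.075 ]
tops .126
near [0.431  0.0083 0.126 ]
far [0.4513 0.243  0.126 ]
large [ 0.4652 -0.2839  0.126 ]
bar base corners z .014
[0.5205 0.0809 0.014 ]
[ 0.5223 -0.0688  0.014 ]
[ 0.6484 -0.063   0.014 ]
bar top ends z~.13 [0.5835 0.2276 0.13  ] [ 0.5837 -0.2195  0.13  ]
```

Triangulated handle tops come out at z≈0.125, against 0.126 expected. Peg spacings give the pivot at about (0.585, 0.0115), and the three notches agree within 1 mm. Next: the slab yaws, the jar position and the first move.

```bash
cat >> h.py <<'E'
np.set_printoptions(precision=3,suppress=True)
def plan(gp,yaw):
    """grasp point target (world), yaw of jaw axis vs world x; prints tool shift cm, twist. Commanded pose ~ measured"""
    o=get_obs(); M=R.from_rotvec(o["orientation"]).as_matrix(); p=np.array(o["tcp_pos"])
    tcp=np.array(gp)+[0,0,.155]
    sh=M.T@(tcp-p)*100
    z=np.array([np.cos(yaw),np.sin(yaw),0]); 
    zt=M.T@z; t=np.arctan2(zt[0],zt[2])
    t=(t+np.pi/2)%np.pi-np.pi/2
    print("clock",round(o["clock"],2),"tcp",p,"tool y",M[:,1],"jaw",M[:,2],"grasp",p+.155*M[:,1]); print("shift cm",sh,"twist",round(t,3), "q7", o["joints"][6])
E
python3 - <<'E'
from h import *
G=grab_frame("side");F=grab_frame("scene")
D1=lambda x,y:(x/4+140-.37,y/4+100-.37)
D2=lambda x,y:(x/4+200-.37,y/4+240-.37)
def yaw(a,b,z):
    p=plane(G,*a,z);q=plane(G,*b,z);d=q-p;return p[:2],q[:2],np.arctan2(d[1],d[0]),np.linalg.norm(d)
print("large slabs (y axis)",yaw(D2(190,255),D2(270,408),.055),yaw(D2(272,212),D2(355,355),.055))
print("far rod",yaw(D1(243,200),D1(312,178),.075)," near",yaw(D1(268,443),D1(362,431),.075))
print("jar top",plane(G,*D1(436,30),.085), plane(F,398,250,.085))
plan([.4515,.242,.17],.2)
E
```

```text
large slabs (y axis) (array([ 0.437, -0.25 ]), array([ 0.455, -0.34 ]), np.float64(-1.3709066708579642), np.float64(0.09219277053558254)) (array([ 0.487, -0.238]), array([ 0.506, -0.326]), np.float64(-1.3626708417985902), np.float64(0.09018366956825737))
far rod (array([0.423, 0.235]), array([0.477, 0.244]), np.float64(0.17695594444006874), np.float64(0.054848530780852695))  near (array([0.399, 0.008]), array([0.459, 0.002]), np.float64(-0.11052806368442783), np.float64(0.060381038109997905))
jar top [0.61  0.381 0.085] [0.614 0.378 0.085]
clock 0.35 tcp [0.182 0.65  0.404] tool y [-0. -0. -1.] jaw [ 0.269  0.963 -0.   ] grasp [0.182 0.65  0.249]
shift cm [ 36.964   7.962 -32.022] twist 1.098 q7 -0.08311526258644733
```

```bash
python3 - <<'E'
from h import *
d=cv2.imread("pics/side0.png")
crop(d,190,125,240,235,5,"pics/d3.png")
crop(d,190,125,235,180,12,"pics/d4.png")
crop(d,200,190,245,240,12,"pics/d5.png")
E
```

```text
(no output)
```

View pics/d4.png

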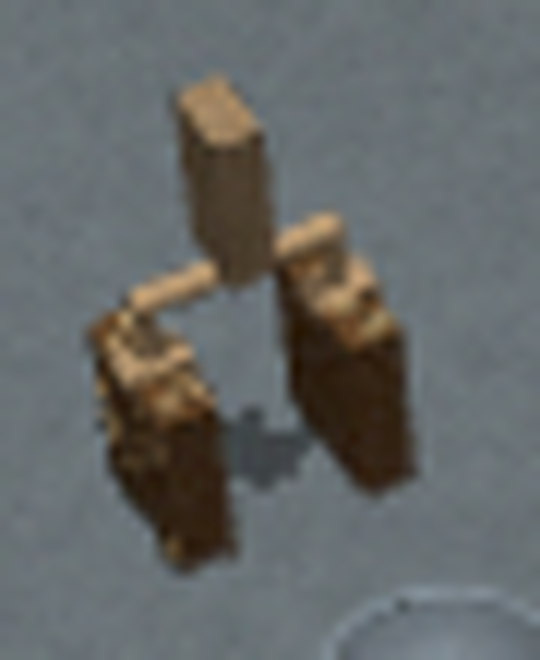

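View pics/d5.png

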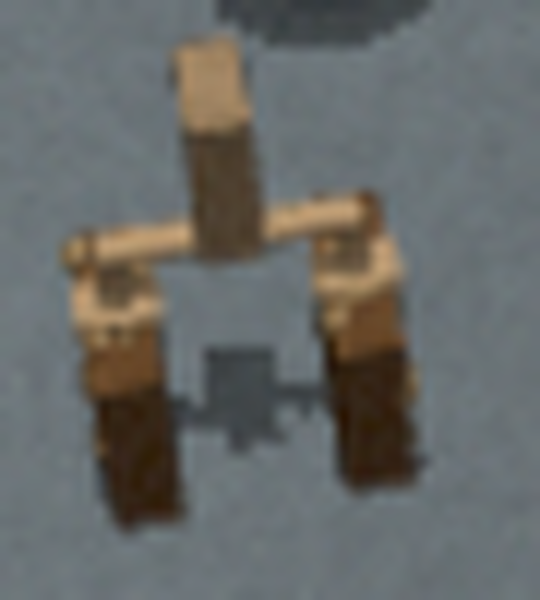

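Far pack: handle top at about (222,110), rod from (140,300) to (335,225) in crop pixels. Near pack: handle top at (212,83), rod from (75,250) to (365,208).

```bash
python3 - <<'E'
from h import *
G=grab_frame("side")
A=lambda x,y:(x/12+190-.46,y/12+125-.46)
B=lambda x,y:(x/12+200-.46,y/12+190-.46)
for c,e in [((A(140,300)),A(335,225)),(B(85,248),B(365,205))]:
    p=plane(G,*c,.079);q=plane(G,*e,.079);print(p,q,np.arctan2(*(q-p)[1::-1]),(p+q)/2)
for c in (A(222,110),B(212,83)): print(plane(G,*c,.126))
# slabs far: top inner-edge
p=plane(G,*A(280,290),.055);q=plane(G,*A(300,395),.0);print(p,q)
plan([.451,.239,.17],.2)
E
```

```text
[0.425 0.23  0.079] [0.477 0.244 0.079] 0.258614374532537 [0.451 0.237 0.079]
[0.399 0.006 0.079] [0.459 0.001 0.079] -0.07814443342163298 [0.429 0.004 0.079]
[0.452 0.239 0.126]
[0.43  0.004 0.126]
[0.462 0.25  0.055] [0.466 0.267 0.   ]
clock 0.4 tcp [0.182 0.65  0.405] tool y [-0. -0. -1.] jaw [ 0.269  0.963 -0.   ] grasp [0.182 0.65  0.25 ]
shift cm [ 36.994   7.965 -32.328] twist 1.098 q7 -0.08310636349040551
```

```bash
python3 -m jog '[[[37,8,-32.3],1.06,-1],[[37,8,-32.3],1.06,-1],[[37,8,-32.3],1.06,-1],[[37,8,-32.3],1.06,-1],[[37,8,-32.3],1.06,-1],[[37,8,-32.3],1.06,-1],[[37,8,-32.3],1.06,-1],[[37,8,-32.3],1.06,-1],[[37,8,-32.3],1.06,-1],[[37,8,-32.3],1.06,-1]]' 40; python3 - <<'E'
from h import *
plan([.4515,.239,.108],.24)
f=grab_frame("wrist");cv2.imwrite("pics/w1.png",f["image"])
print(proj(f,[[.4515,.239,.126],[.451,.237,.075]]))
f=grab_frame("scene");cv2.imwrite("pics/s2.png",f["image"][100:300,120:420])
E
```

```text
clock: 1.65
tcp_pos: [0.4511, 0.2397, 0.3248]
orientation: [-1.312, 1.033, -1.032]
contact_force: [-0.3, -0.2, 0.3]
grip_width: 0.0855
clock 1.65 tcp [0.451 0.24  0.325] tool y [-0.     0.001 -1.   ] jaw [0.972 0.235 0.   ] grasp [0.451 0.24  0.17 ]
shift cm [0.079 6.181 0.024] twist -0.002 q7 -0.2169898615407031
[[257.689 221.631]
 [256.617 199.946]]
```

View pics/w1.png

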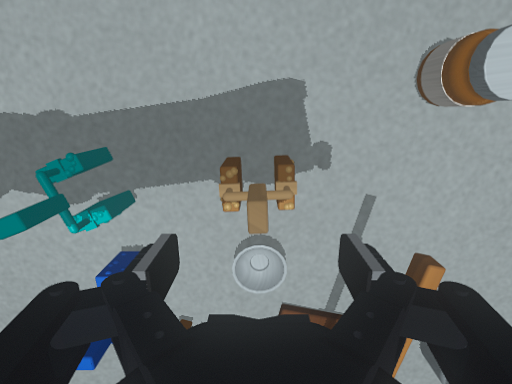

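The handle sits centred between the pads at column 257, with the slabs parallel to the fingers, matching my projection of column 257.7. Descend and grip.

```bash
python3 -m jog '[[[0.1,3,0],0,-1],[[0.1,6.2,0],0,-1],[[0.1,6.2,0],0,-1],[[0.1,6.2,0],0,0.2],[[0.1,6.2,0],0,0.6],[[0.1,6.2,0],0,1],[[0.1,6.2,0],0,1],[[0.1,6.2,0],0,1],[[0.1,6.2,0],0,1],[[0.1,6.2,0],0,1]]' 40; python3 - <<'E'
from h import *
plan([.584,.202,.31],0.01)
E
```

```text
clock: 3.0
tcp_pos: [0.4515, 0.2384, 0.2631]
orientation: [-1.312, 1.032, -1.032]
contact_force: [-0.2, 0.3, 5.6]
grip_width: 0.0133
clock 3.0 tcp [0.451 0.238 0.263] tool y [ 0.     0.001 -1.   ] jaw [0.972 0.236 0.   ] grasp [0.452 0.239 0.108]
shift cm [  6.657 -20.186  12.024] twist 0.228 q7 -0.1632331540851246
```

```bash
python3 -m jog '[[[0,-4,0],0,1],[[0,-10,0],0,1],[[0,-16,0],0,1],[[0,-20.2,0],0,1],[[3,-20.2,6],0.11,1],[[6.7,-20.2,12],0.23,1],[[6.7,-20.2,12],0.23,1],[[6.7,-20.2,12],0.23,1]]' 40; python3 - <<'E'
from h import *
plan([.584,.202,.31],0.01)
print(get_obs()["grip_width"])
f=grab_frame("wrist");cv2.imwrite("pics/w2.png",f["image"])
f=grab_frame("side");crop(f["image"],170,50,330,230,4,"pics/d6.png")
f=grab_frame("scene");crop(f["image"],200,80,400,260,3.3,"pics/s3.png")
E
```

```text
clock: 4.0
tcp_pos: [0.584, 0.2011, 0.4638]
orientation: [-1.214, 1.205, -1.204]
contact_force: [-0.4, -0.2, -2.0]
grip_width: 0.0135
clock 4.0 tcp [0.584 0.201 0.464] tool y [-0.001 -0.001 -1.   ] jaw [ 1.     0.007 -0.001] grasp [0.584 0.201 0.309]
shift cm [-0.093 -0.123 -0.001] twist -0.003 q7 -0.2546577128303274
0.01353218957522018
```

View pics/w2.png

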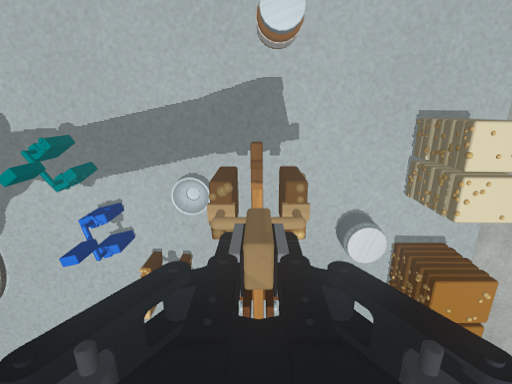

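View pics/d6.png

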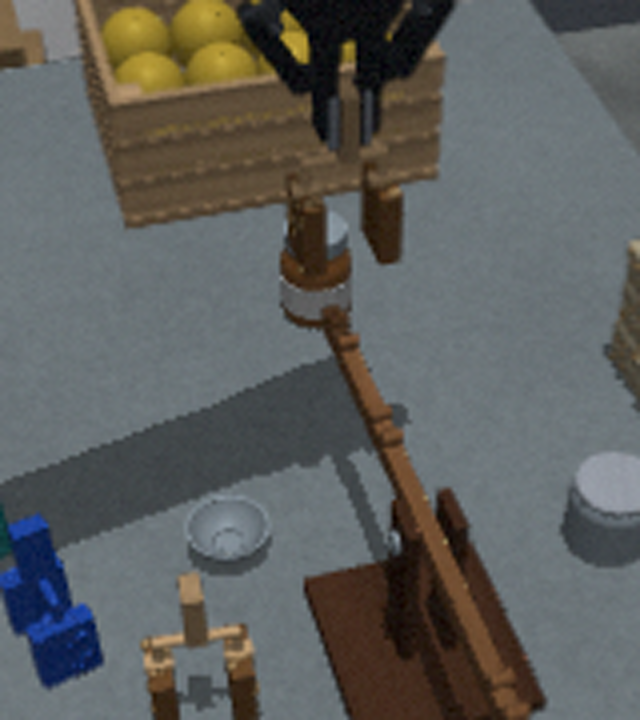

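View pics/s3.png

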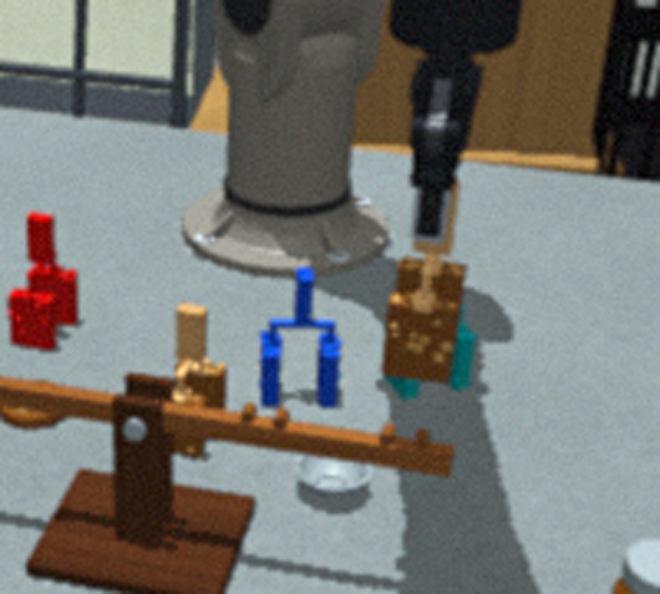

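The pack is held upright over the bar. In the scene view the handle looks slightly off the pads in y, so I'll measure the rod using the wrist view (rod ends ~213 and 307, row 225) and the scene view (432,258 crop).

```bash
python3 - <<'E'
from h import *
W=grab_frame("wrist");F=grab_frame("scene");G=grab_frame("side")
crop(W["image"],190,130,330,320,4,"pics/w3.png")
im=F["image"];crop(im,300,130,355,205,8,"pics/s4.png")
print(proj(W,[[.584,.201,.276],[.584,.201,.327]]),proj(F,[[.584,.201,.276],[.584+.034,.201,.276],[.584,.201,.327]]),proj(G,[[.584-.03,.201,.276],[.584+.03,.201,.276]]))
print(proj(W,[[.584,.202,.134],[.584,.19,.134],[.584,.214,.134]]))
E
```

```text
[[259.849 229.42 ]
 [260.477 277.031]] [[328.651 156.212]
 [326.638 163.284]
 [331.24  133.854]] [[244.893  91.145]
 [267.489  87.545]]
[[259.161 175.755]
 [259.058 185.957]
 [259.267 165.331]]
```

View pics/w3.png

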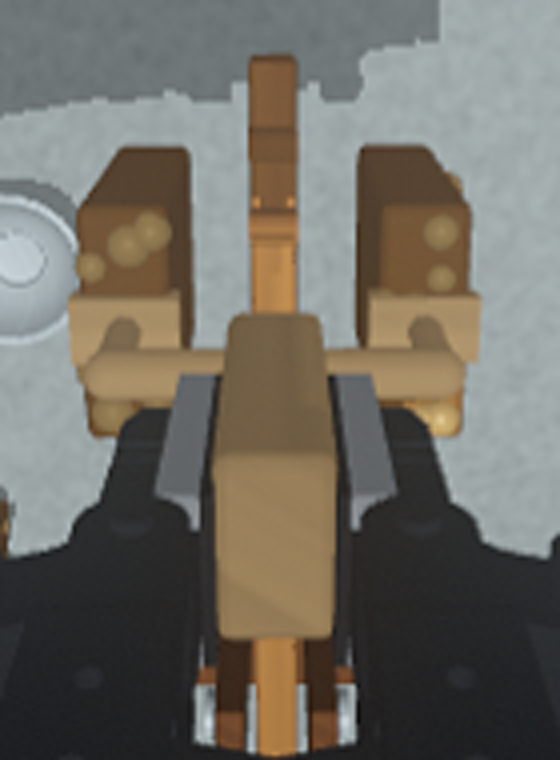

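View pics/s4.png

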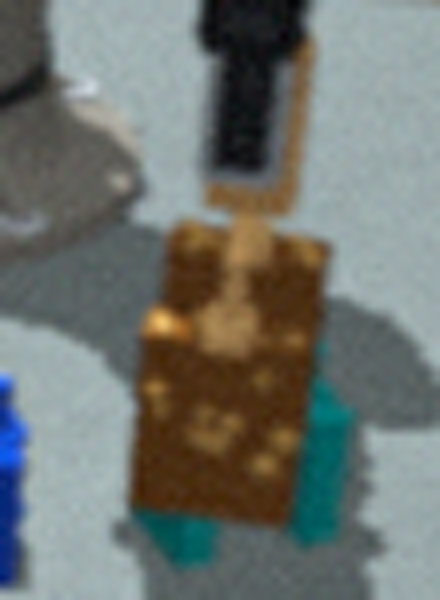

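```bash
python3 - <<'E'
from h import *
W=grab_frame("wrist");F=grab_frame("scene");G=grab_frame("side")
for z in (.271,.274,.277,.280): print(z,plane(W,258,222.9,z))
for z in (.320,.324,.327,.33): print("top",z,plane(W,257.9,266.1,z))
crop(G["image"],225,65,290,130,9,"pics/d7.png")
E
```

```text
0.271 [0.583 0.203 0.271]
0.274 [0.583 0.204 0.274]
0.277 [0.583 0.206 0.277]
0.28 [0.583 0.207 0.28 ]
top 0.32 [0.583 0.202 0.32 ]
top 0.324 [0.583 0.204 0.324]
top 0.327 [0.583 0.206 0.327]
top 0.33 [0.583 0.208 0.33 ]
```

View pics/d7.png

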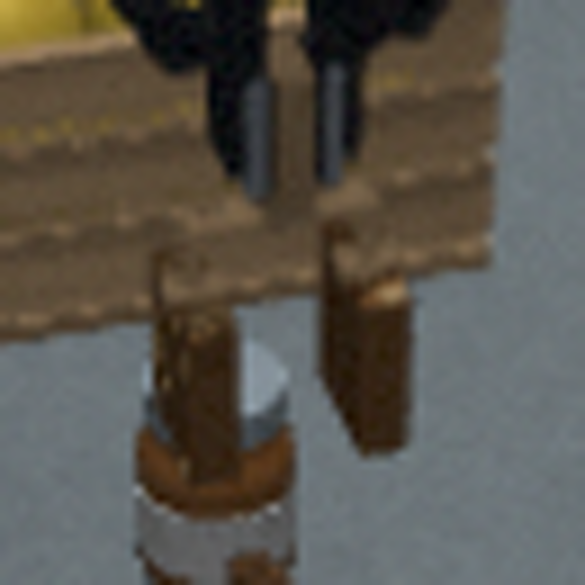

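```bash
python3 - <<'E'
from h import *
W=grab_frame("wrist");F=grab_frame("scene");G=grab_frame("side")
print("handle top right-back corner?")
for z in (.198,.201,.205): print(z,plane(G,247.9,117.9,z),plane(G,267.3,114.6,z))
# scene outer slab face bottom corners crop s4 (132,510),(290,525), top (170,222),(328,245)
for c in [(132,510),(290,525),(170,228),(328,248)]:
    o,d=ray(F,c[0]/8+300-.44,c[1]/8+130-.44); print(c,o+d*(.584+.034-o[0])/d[0])
print(plane(F,1,1,0)*0)
for c in [(310,38),(295,212),(205,205)]:
    o,d=ray(F,c[0]/8+300-.44,c[1]/8+130-.44); print("handle",c,o+d*(.591-o[0])/d[0])
E
```

```text
handle top right-back corner?
0.198 [0.558 0.19  0.198] [0.612 0.19  0.198]
0.201 [0.557 0.186 0.201] [0.611 0.186 0.201]
0.205 [0.556 0.181 0.205] [0.609 0.181 0.205]
(132, 510) [0.618 0.186 0.201]
(290, 525) [0.618 0.228 0.204]
(170, 228) [0.618 0.188 0.286]
(328, 248) [0.618 0.228 0.286]
[-0. -0.  0.]
handle (310, 38) [0.591 0.216 0.331]
handle (295, 212) [0.591 0.217 0.282]
handle (205, 205) [0.591 0.194 0.281]
```

Three views agree: the rod is at about (0.583, 0.206, 0.278), 31 mm under the grasp point and +5 mm in y, while the notch is at y 0.202. Shift 4 mm toward -y and descend to just above the pegs.

```bash
python3 -m jog '[[[0.4,0,0],0,1],[[0.4,5,0],0,1],[[0.4,9,0],0,1],[[0.4,12,0],0,1],[[0.4,13,0],0,1],[[0.4,13,0],0,1],[[0.4,13,0],0,1]]'; python3 - <<'E'
from h import *
W=grab_frame("wrist");F=grab_frame("scene");G=grab_frame("side")
print(get_obs()["contact_force"])
crop(W["image"],190,130,330,320,4,"pics/w4.png")
crop(F["image"],290,150,370,260,7,"pics/s5.png")
E
```

```text
clock: 5.48
tcp_pos: [0.5845, 0.1975, 0.3362]
orientation: [-1.211, 1.202, -1.204]
contact_force: [0.3, -0.4, -0.9]
grip_width: 0.0134
[-0.082  0.214 -1.066]
```

View pics/w4.png

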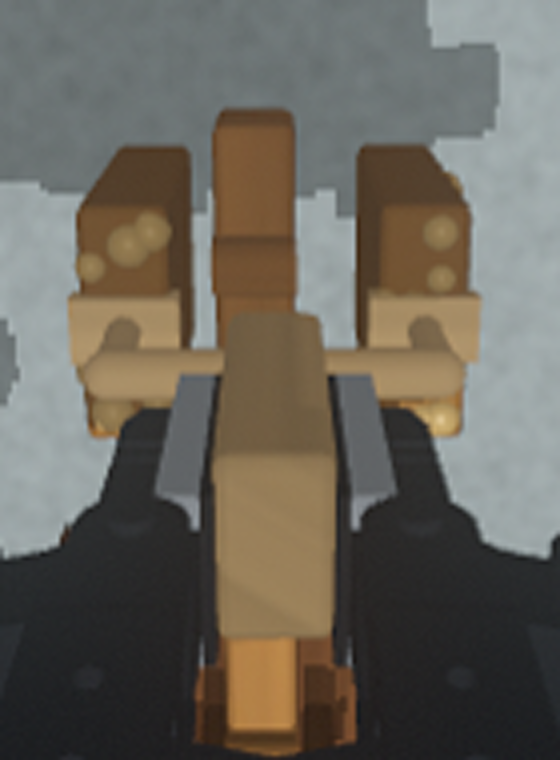

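View pics/s5.png

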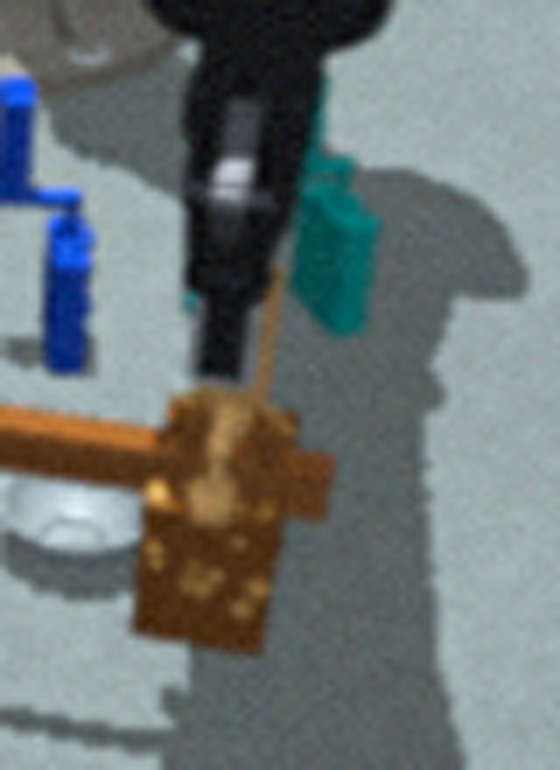

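```bash
python3 - <<'E'
from h import *
W=grab_frame("wrist")
c=lambda x,y:(x/4+190-.37,y/4+130-.37)
print("bar at outer peg",plane(W,*c(254,262),.137),"bar end",plane(W,*c(254,115),.13),"bar lower",plane(W,*c(262,690),.13))
print("peg edges",plane(W,*c(254,240),.137),plane(W,*c(254,290),.13))
for z in (.147,.15): print("rod",plane(W,*c(272,372),z),plane(W,*c(85,372),z),plane(W,*c(465,372),z))
print("slab far bottom inner",plane(W,*c(190,147),.073),plane(W,*c(358,147),.073))
plan([0.5845,.1975,.181],0)
E
```

```text
bar at outer peg [0.582 0.216 0.137] bar end [0.582 0.238 0.13 ] bar lower [0.583 0.128 0.13 ]
peg edges [0.582 0.219 0.137] [0.582 0.208 0.13 ]
rod [0.585 0.201 0.147] [0.555 0.2   0.147] [0.615 0.201 0.147]
rod [0.585 0.202 0.15 ] [0.556 0.202 0.15 ] [0.615 0.202 0.15 ]
slab far bottom inner [0.567 0.222 0.073] [0.603 0.222 0.073]
clock 5.67 tcp [0.584 0.198 0.336] tool y [ 0.001  0.001 -1.   ] jaw [1.    0.008 0.001] grasp [0.584 0.198 0.181]
shift cm [ 0.009 -0.036  0.042] twist 0.008 q7 -0.18523728147777271
```

Cast onto the known heights, the bar is at x 0.582, the rod at x 0.585, and y agrees. Correct x by -2.5 mm and lower gently.

```bash
python3 -m jog '[[[0,0,-0.25],0,1],[[0,0.8,-0.25],0,1],[[0,1.4,-0.25],0,1],[[0,1.8,-0.25],0,1],[[0,2.2,-0.25],0,1],[[0,2.5,-0.25],0,1],[[0,2.8,-0.25],0,1],[[0,3.0,-0.25],0,1],[[0,3.0,-0.25],0,1]]'; python3 - <<'E'
from h import *
W=grab_frame("wrist");F=grab_frame("scene");G=grab_frame("side")
crop(W["image"],190,100,330,300,4,"pics/w5.png")
crop(F["image"],150,150,370,270,3.6,"pics/s6.png")
E
```

```text
clock: 6.8
tcp_pos: [0.5813, 0.1975, 0.3046]
orientation: [-1.213, 1.203, -1.203]
contact_force: [-0.5, 0.6, -0.3]
grip_width: 0.0131
```

View pics/w5.png

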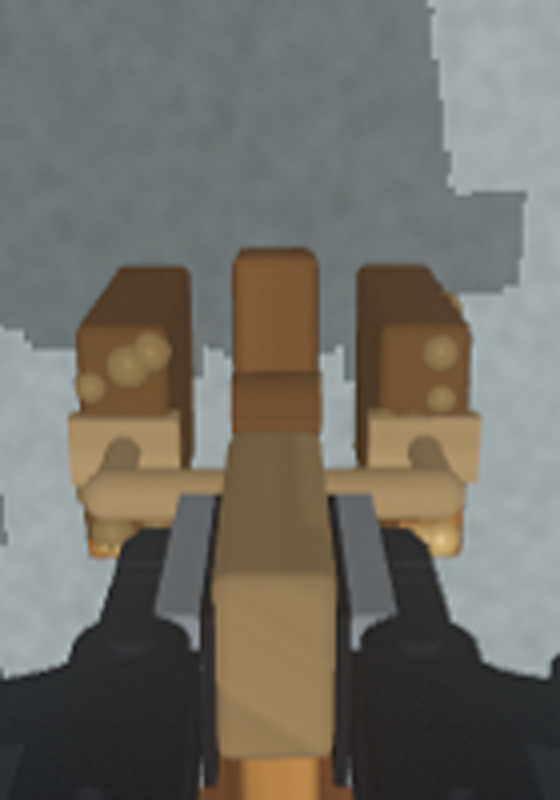

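View pics/s6.png

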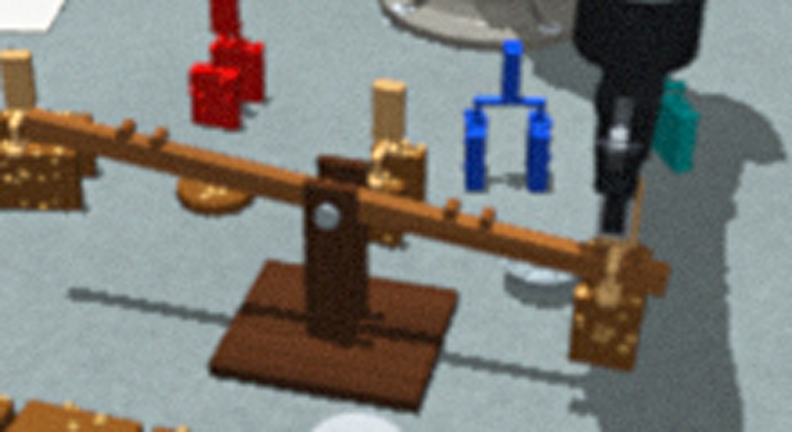

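```bash
cat >> h.py <<'E'
def xplane(f,u,v,x):
    o,d=ray(f,u,v); return o+d*(x-o[0])/d[0]
E
python3 - <<'E'
from h import *
F=grab_frame("scene")
c=lambda x,y:(x/3.6+150-.36,y/3.6+150-.36)
P=[xplane(F,*c(*a),.59) for a in [(127,127),(158,134),(451,205),(487,215)]]
print(P); 
d=P[3]-P[0];print("tilt",-np.arctan2(d[2],d[1]))
E0=lambda x,y:(x/3.3+125-.35,y/3.3+135-.35)
P=[xplane(F,*E0(*a),.59) for a in [(196,185),(227,190),(495,231),(528,236)]];d=P[3]-P[0];print("ref at start",P,np.arctan2(d[2],d[1]))
E
```

```text
[array([ 0.59 , -0.136,  0.152]), array([ 0.59 , -0.114,  0.151]), array([0.59 , 0.091, 0.132]), array([0.59 , 0.115, 0.128])]
tilt 0.09607043139706888
ref at start [array([ 0.59 , -0.14 ,  0.135]), array([ 0.59 , -0.115,  0.135]), array([0.59 , 0.09 , 0.137]), array([0.59 , 0.114, 0.137])] 0.007002762123458957
```

```bash
python3 - <<'E'
from h import *
W=grab_frame("wrist")
c=lambda x,y:(x/4+190-.37,y/4+100-.37)
print("rod",plane(W,*c(272,493),.1185), plane(W,*c(272,493),.115),"peg far edge",plane(W,*c(276,373),.115),"peg front/top",plane(W,*c(276,401),.118),"bar end",plane(W,*c(276,253),.106))
E
```

```text
rod [0.582 0.201 0.118] [0.582 0.2   0.115] peg far edge [0.582 0.22  0.115] peg front/top [0.582 0.216 0.118] bar end [0.582 0.237 0.106]
```

```bash
python3 -m jog '[[[0,0.3,0],0,1],[[0,0.6,0],0,1],[[0,0.8,0],0,1],[[0,1.0,0],0,1],[[0,1.0,0],0,1],[[0,1.0,0],0,1]]'; python3 - <<'E'
from h import *
for i in range(3):
    F=grab_frame("scene"); print(get_obs()["contact_force"])
crop(F["image"],150,150,370,270,3.6,"pics/s7.png")
E
```

```text
clock: 7.8
tcp_pos: [0.5814, 0.1973, 0.2947]
orientation: [-1.213, 1.203, -1.204]
contact_force: [-0.3, -1.1, 0.8]
grip_width: 0.0136
[ 0.019 -0.989  0.626]
[ 0.545 -0.458  0.972]
[ 1.112 -0.651  0.798]
```

View pics/s7.png

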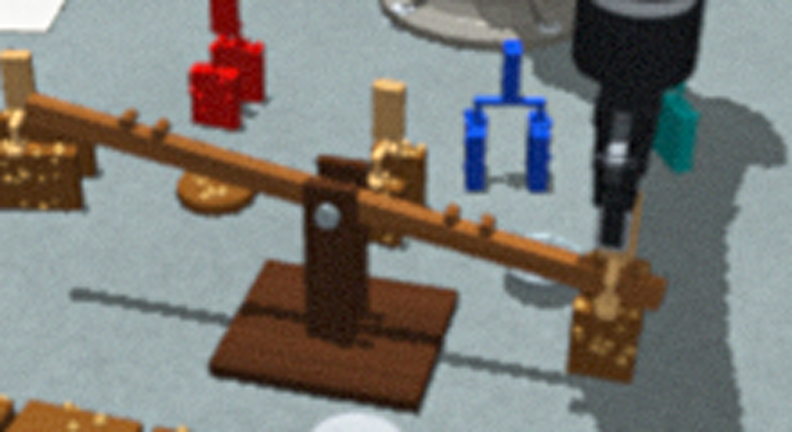

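```bash
python3 - <<'E'
from h import *
F=grab_frame("scene")
c=lambda x,y:(x/3.6+150-.36,y/3.6+150-.36)
P=[xplane(F,*c(*a),.59) for a in [(127,117),(162,127),(451,211),(487,222)]]
d=P[3]-P[0];print(P,"tilt",np.arctan2(d[2],d[1])-.007)
print(get_obs()["contact_force"])
E
```

```text
[array([ 0.59 , -0.136,  0.16 ]), array([ 0.59 , -0.11 ,  0.157]), array([0.59 , 0.091, 0.127]), array([0.59 , 0.115, 0.123])] tilt -0.1558310363598393
[1.379 0.123 0.17 ]
```

Tilt reads about -0.156, which matches the expected -0.15 with the full weight on the bar. Release gradually.

```bash
python3 -m jog '[[[0,0,0],0,0.6],[[0,0,0],0,0.5],[[0,0,0],0,0.4],[[0,0,0],0,0.2],[[0,0,0],0,0.1],[[0,0,0],0,0.1]]' 20; python3 - <<'E'
from h import *
W=grab_frame("wrist");F=grab_frame("scene")
crop(W["image"],130,100,380,300,3,"pics/w6.png")
crop(F["image"],150,150,370,270,3.6,"pics/s8.png")
E
```

```text
clock: 8.75
tcp_pos: [0.5813, 0.1975, 0.2947]
orientation: [-1.213, 1.203, -1.203]
contact_force: [-0.5, 0.2, -0.5]
grip_width: 0.0382
```

View pics/w6.png

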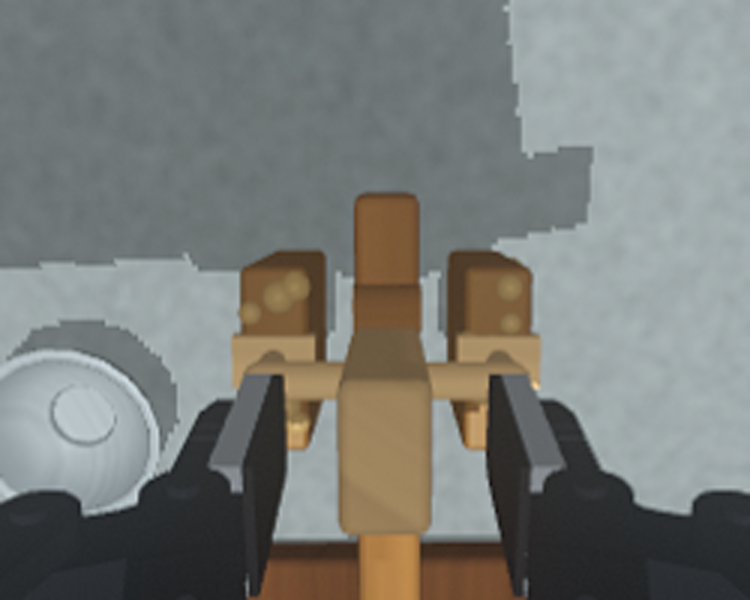

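View pics/s8.png

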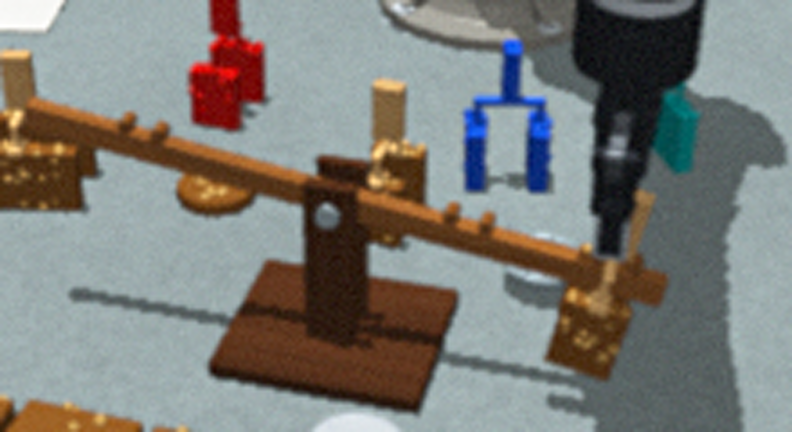

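The pack hangs free of the pads but leans, probably swinging on its rod. I'll open further, rise, and look again.

```bash
python3 -m jog '[[[0,0,0],0,-0.3],[[0,0,0],0,-0.3],[[0,-2,0],0,-0.3],[[0,-6,0],0,-0.3],[[0,-11,0],0,-1],[[0,-15,0],0,-1],[[0,-15,0],0,-1]]' 40; python3 - <<'E'
from h import *
F=grab_frame("scene")
crop(F["image"],150,150,370,270,3.6,"pics/s9.png")
crop(F["image"],290,180,350,260,8,"pics/s10.png")
W=grab_frame("wrist");cv2.imwrite("pics/w7.png",W["image"])
plan([.466,-.284,.30],.2)
E
```

```text
clock: 9.72
tcp_pos: [0.5823, 0.197, 0.4499]
orientation: [-1.204, 1.2, -1.204]
contact_force: [0.5, 0.6, -1.1]
grip_width: 0.0857
clock 9.82 tcp [0.581 0.197 0.446] tool y [ 0.001  0.001 -1.   ] jaw [1.    0.008 0.001] grasp [0.581 0.197 0.291]
shift cm [ 48.039  -0.987 -11.9  ] twist -0.192 q7 -0.24184879744719887
```

View pics/s10.png

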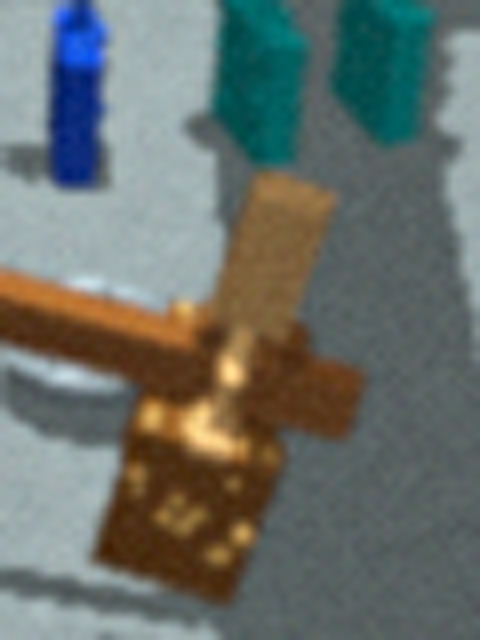

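View pics/s9.png

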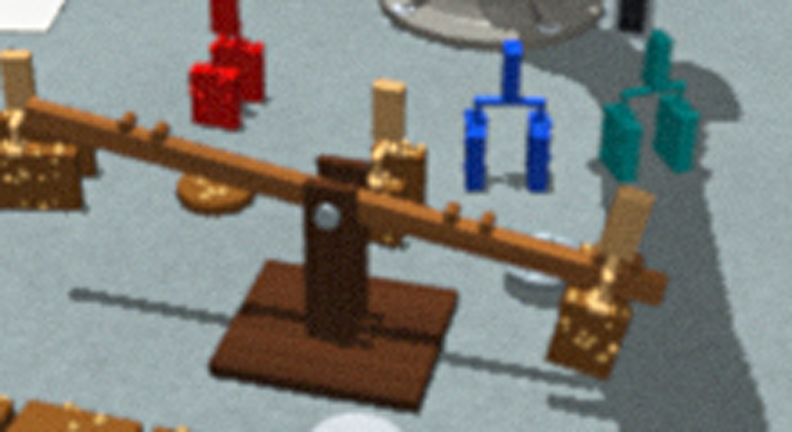

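View pics/w7.png

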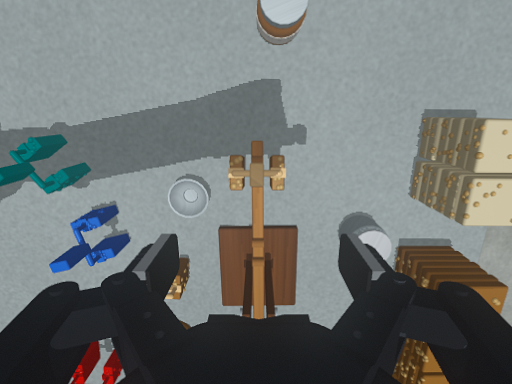

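The pack sits straddling in the outer notch, leaning in line with the bar (~0.15 rad); its handle's foot rests on the pegs. It is steady and near the bar's end as expected. On to the large pack.

```bash
python3 -m jog '[[[48,-1,-11.9],-0.19,-1],[[48,-1,-11.9],-0.19,-1],[[48,-1,-11.9],-0.19,-1],[[48,-1,-11.9],-0.19,-1],[[48,-1,-11.9],-0.19,-1],[[48,-1,-11.9],-0.19,-1],[[48,-1,-11.9],-0.19,-1],[[48,7,-11.9],-0.19,-1],[[48,12,-11.9],-0.19,-1],[[48,12,-11.9],-0.19,-1]]' 40; python3 - <<'E'
from h import *
W=grab_frame("wrist");cv2.imwrite("pics/w8.png",W["image"])
plan([.466,-.284,.108],.2)
print(proj(W,[[.466,-.284,.126],[.466,-.284,.075]]))
E
```

```text
clock: 11.08
tcp_pos: [0.4641, -0.2834, 0.321]
orientation: [-1.299, 1.071, -1.058]
contact_force: [-0.3, 0.6, 0.7]
grip_width: 0.0855
clock 11.12 tcp [ 0.465 -0.283  0.321] tool y [-0.007  0.002 -1.   ] jaw [ 0.981  0.195 -0.007] grasp [ 0.463 -0.283  0.166]
shift cm [0.124 5.782 0.168] twist -0.003 q7 0.948266119586199
[[262.088 225.192]
 [261.62  200.521]]
```

View pics/w8.png

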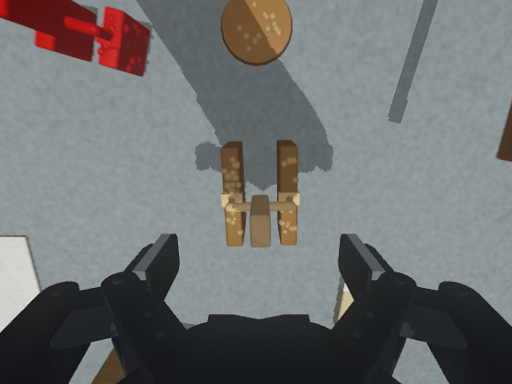

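Handle top is centred near (260,235) and the rod near (260,206), so the pack is slightly further to -y than I predicted.

```bash
python3 - <<'E'
from h import *
W=grab_frame("wrist");crop(W["image"],205,120,315,260,5,"pics/w9.png")
print(plane(W,260,234.5,.126),plane(W,260,206,.078),plane(W,259.5,192,.055))
E
```

```text
[ 0.466 -0.291  0.126] [ 0.466 -0.288  0.078] [ 0.465 -0.283  0.055]
```

View pics/w9.png

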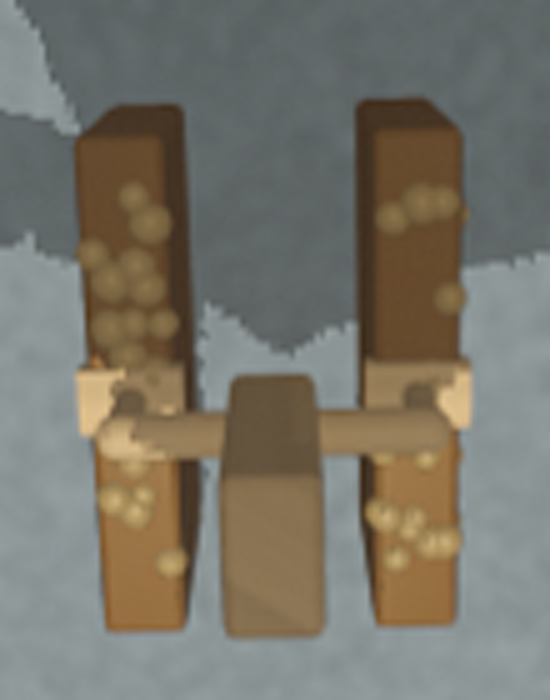

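```bash
python3 -m jog '[[[0.5,0,0.05],0,-1],[[0.5,3,0.05],0,-1],[[0.5,5.8,0.05],0,-1],[[0.5,5.8,0.05],0,-1],[[0.5,5.8,0.05],0,0.2],[[0.5,5.8,0.05],0,0.6],[[0.5,5.8,0.05],0,1],[[0.5,5.8,0.05],0,1],[[0.5,5.8,0.05],0,1],[[0.5,5.8,0.05],0,1]]' 50; python3 - <<'E'
from h import *
plan([.585,-.129,.33],0.01)
F=grab_frame("scene");crop(F["image"],130,140,210,220,8,"pics/s11.png")
E
```

```text
clock: 12.42
tcp_pos: [0.4675, -0.2883, 0.2667]
orientation: [-1.296, 1.062, -1.062]
contact_force: [0.1, -0.0, 0.4]
grip_width: 0.0134
clock 12.43 tcp [ 0.468 -0.288  0.267] tool y [-0.  0. -1.] jaw [ 0.98   0.197 -0.   ] grasp [ 0.468 -0.288  0.112]
shift cm [-13.314 -21.835  14.643] twist 0.188 q7 1.0175502099294915
```

View pics/s11.png

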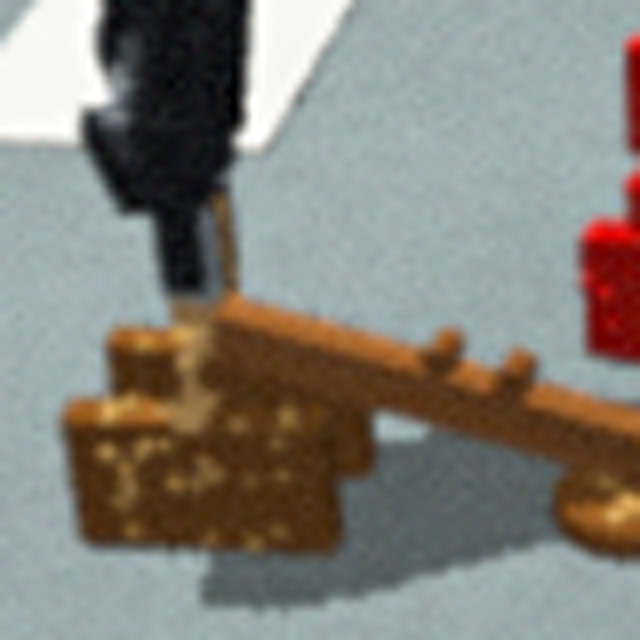

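```bash
python3 -m jog '[[[0,-3,0],0,1],[[0,-8,0],0,1],[[0,-14,0],0,1],[[0,-19,0],0,1],[[0,-21.8,0],0,1],[[-5,-21.8,5],0.1,1],[[-10,-21.8,10],0.19,1],[[-13.3,-21.8,14.6],0.19,1],[[-13.3,-21.8,14.6],0.19,1],[[-13.3,-21.8,14.6],0.19,1]]'; python3 - <<'E'
from h import *
plan([.585,-.129,.33],0.01)
W=grab_frame("wrist");crop(W["image"],185,130,335,320,4,"pics/w10.png")
F=grab_frame("scene");crop(F["image"],130,100,350,250,3.6,"pics/s12.png")
E
```

```text
clock: 13.72
tcp_pos: [0.5848, -0.1285, 0.4839]
orientation: [-1.215, 1.203, -1.202]
contact_force: [0.5, -1.2, -2.4]
grip_width: 0.0128
clock 13.72 tcp [ 0.585 -0.128  0.484] tool y [-0.002 -0.001 -1.   ] jaw [ 1.     0.01  -0.002] grasp [ 0.584 -0.129  0.329]
shift cm [ 0.053 -0.112  0.023] twist -0.0 q7 0.3364352697660808
```

View pics/w10.png

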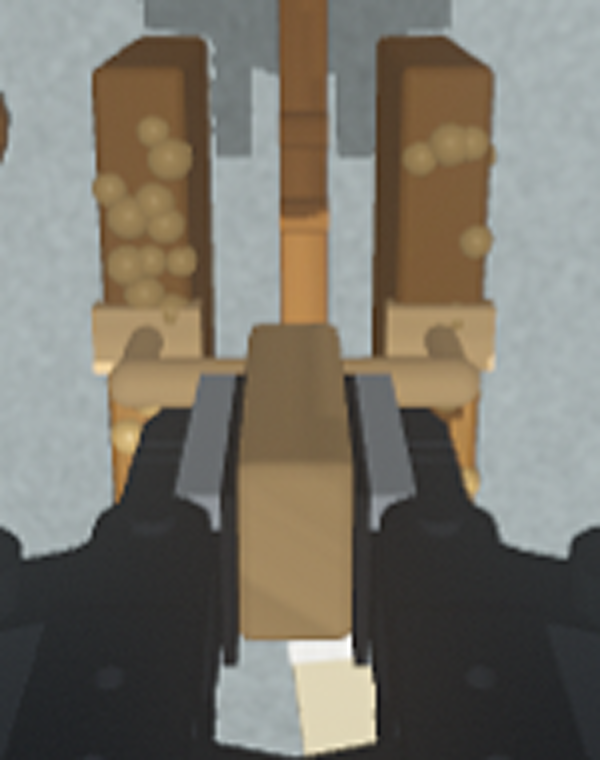

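View pics/s12.png

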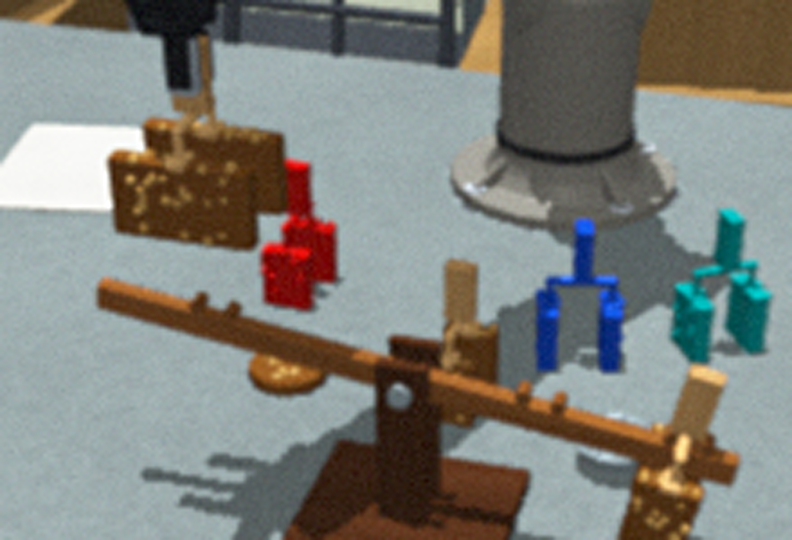

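```bash
python3 - <<'E'
from h import *
W=grab_frame("wrist");F=grab_frame("scene")
c=lambda x,y:(x/3.6+130-.36,y/3.6+100-.36)
P=[xplane(F,*c(*a),.59) for a in [(200,300),(233,310),(523,392),(558,402)]]
d=P[3]-P[0];print(P,"tilt",np.arctan2(d[2],d[1])-.007)
w=lambda x,y:(x/4+185-.37,y/4+130-.37)
for z in (.289,.292,.295): print("rod",plane(W,*w(296,382),z))
print("top",plane(W,*w(295,550),.343),plane(W,*w(295,550),.346))
print("pegs",plane(W,*w(304,128),.153),plane(W,*w(304,207),.158),"edges",plane(W,*w(304,112),.153),plane(W,*w(304,147),.15),plane(W,*w(304,195),.16),plane(W,*w(304,215),.156))
for q in [(115,240),(255,248),(113,152),(255,170)]:
    print(q,xplane(F,*c(*q),.618))
E
```

```text
[array([ 0.59 , -0.135,  0.158]), array([ 0.59 , -0.111,  0.154]), array([0.59 , 0.091, 0.126]), array([0.59 , 0.115, 0.123])] tilt -0.1481748990638638
rod [ 0.584 -0.133  0.289]
rod [ 0.584 -0.132  0.292]
rod [ 0.584 -0.13   0.295]
top [ 0.584 -0.13   0.343] [ 0.584 -0.128  0.346]
pegs [ 0.587 -0.116  0.153] [ 0.587 -0.137  0.158] edges [ 0.587 -0.111  0.153] [ 0.587 -0.122  0.15 ] [ 0.587 -0.133  0.16 ] [ 0.587 -0.14   0.156]
(115, 240) [ 0.618 -0.178  0.212]
(255, 248) [ 0.618 -0.08   0.221]
(113, 152) [ 0.618 -0.172  0.275]
(255, 170) [ 0.618 -0.076  0.275]
```

Tilt is -0.148. In the same view the rod is at y -0.1315 and the notch at about -0.1265, with the bar at x 0.587. Shift +4.5 mm in y and +2.5 mm in x, then descend to just above the pegs.

```bash
python3 -m jog '[[[-0.45,0,0.25],0,1],[[-0.45,4,0.25],0,1],[[-0.45,8,0.25],0,1],[[-0.45,11,0.25],0,1],[[-0.45,12.2,0.25],0,1],[[-0.45,12.2,0.25],0,1],[[-0.45,12.2,0.25],0,1]]'; python3 - <<'E'
from h import *
plan([.587,-.125,.2],0.01)
W=grab_frame("wrist");crop(W["image"],185,130,335,320,4,"pics/w11.png")
F=grab_frame("scene");crop(F["image"],130,100,350,250,3.6,"pics/s13.png")
E
```

```text
clock: 14.8
tcp_pos: [0.5876, -0.125, 0.3641]
orientation: [-1.211, 1.202, -1.205]
contact_force: [-0.5, 0.5, -2.0]
grip_width: 0.0137
clock 14.8 tcp [ 0.588 -0.125  0.364] tool y [ 0.002 -0.    -1.   ] jaw [1.    0.008 0.002] grasp [ 0.588 -0.125  0.209]
shift cm [ 0.004  0.912 -0.064] twist -0.002 q7 0.40627730437969783
```

View pics/w11.png

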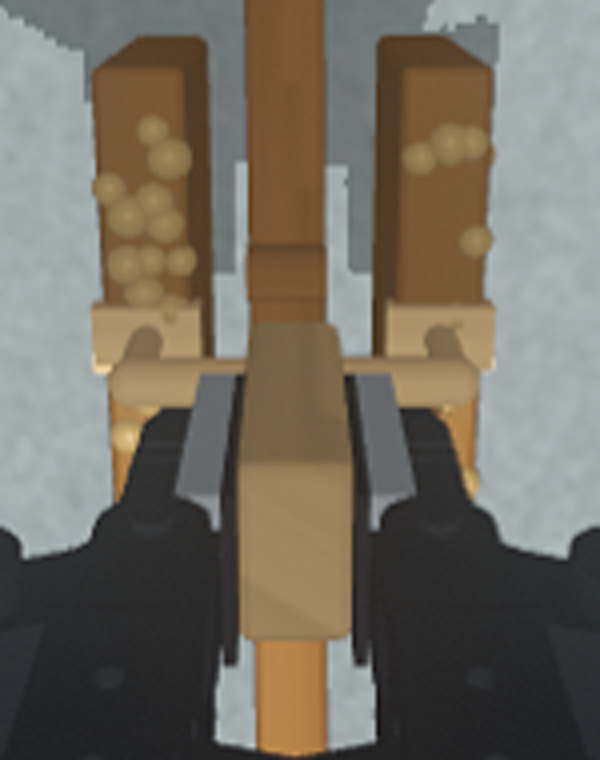

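View pics/s13.png

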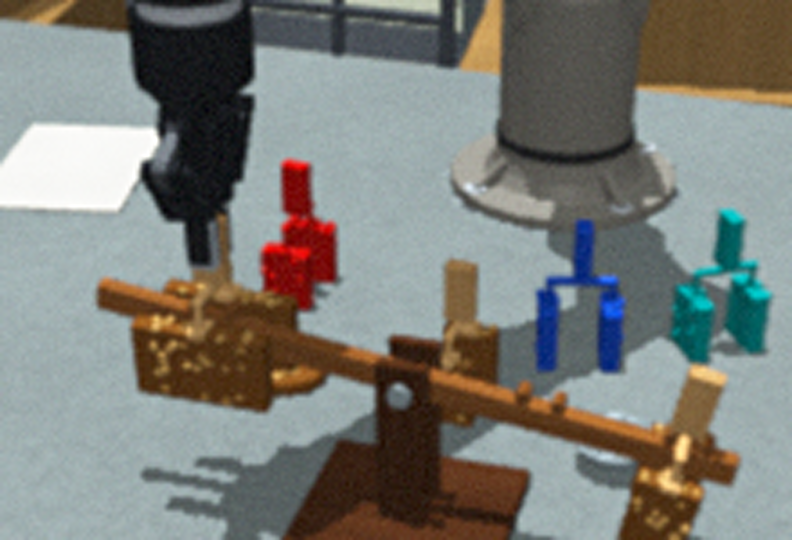

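```bash
python3 - <<'E'
from h import *
W=grab_frame("wrist")
w=lambda x,y:(x/4+185-.37,y/4+130-.37)
for z in (.169,.172,.175): print("rod",plane(W,*w(296,382),z))
print("peg far edge",plane(W,*w(287,244),.153),"ridge",plane(W,*w(287,270),.157),"lower",plane(W,*w(287,300),.152))
E
```

```text
rod [ 0.589 -0.126  0.169]
rod [ 0.589 -0.125  0.172]
rod [ 0.589 -0.124  0.175]
peg far edge [ 0.587 -0.108  0.153] ridge [ 0.587 -0.111  0.157] lower [ 0.587 -0.118  0.152]
```

Peg and rod agree in y (-0.125). Take off 1.5 mm in x and lower along the notch's arc.

```bash
python3 -m jog '[[[0,0,-0.15],0,1],[[0,0.8,-0.15],0,1],[[0,1.4,-0.15],0,1],[[0,1.8,-0.15],0,1],[[0.05,2.2,-0.15],0,1],[[0.1,2.6,-0.15],0,1],[[0.15,3.0,-0.15],0,1],[[0.2,3.4,-0.15],0,1],[[0.2,3.4,-0.15],0,1],[[0.2,3.4,-0.15],0,1]]'; python3 - <<'E'
from h import *
plan([.587,-.127,.2],0.01)
print(get_obs()["contact_force"])
W=grab_frame("wrist");crop(W["image"],185,130,335,320,4,"pics/w12.png")
F=grab_frame("scene");crop(F["image"],130,100,350,250,3.6,"pics/s14.png")
E
```

```text
clock: 16.2
tcp_pos: [0.5856, -0.1267, 0.3288]
orientation: [-1.213, 1.203, -1.203]
contact_force: [0.0, -1.9, -0.8]
grip_width: 0.0132
clock 16.2 tcp [ 0.586 -0.127  0.329] tool y [ 0. -0. -1.] jaw [1.    0.008 0.   ] grasp [ 0.586 -0.127  0.174]
shift cm [ 0.028 -2.62   0.14 ] twist -0.002 q7 0.435674446117542
[ 0.02  -1.871 -0.839]
```

View pics/w12.png

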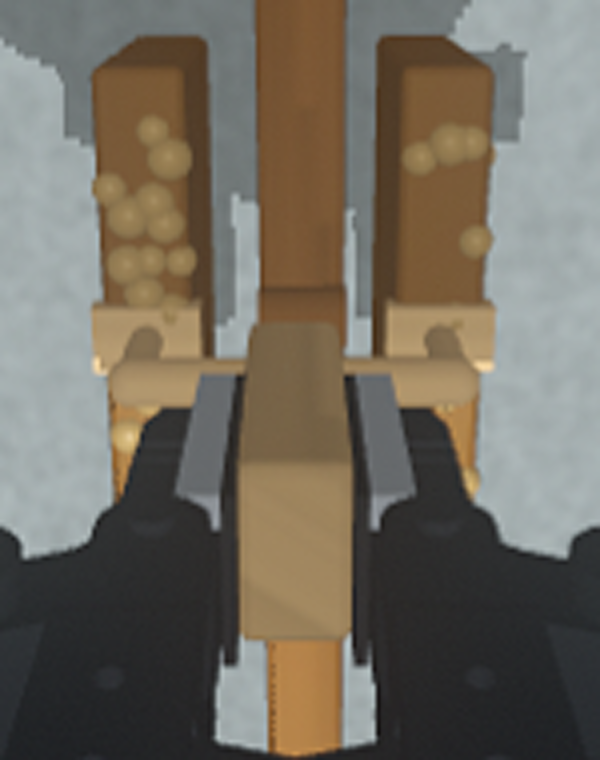

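View pics/s14.png

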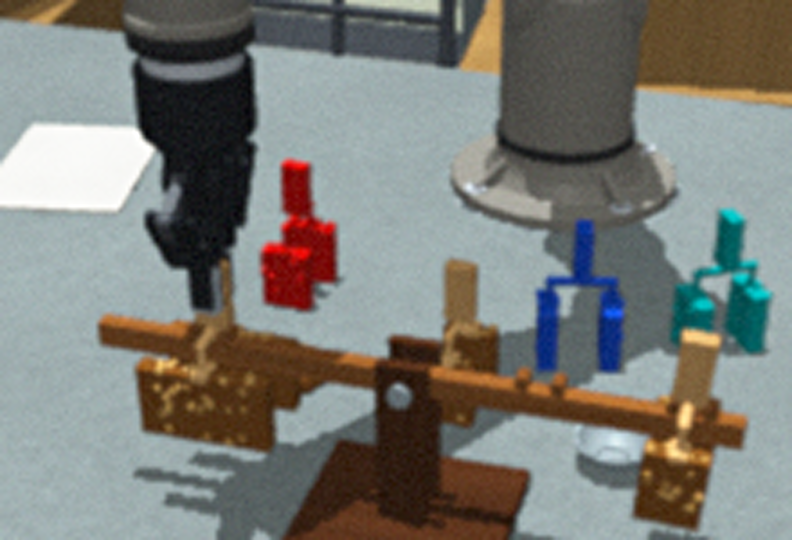

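```bash
python3 -m jog '[[[0.2,0,0],0,1],[[0.2,0.3,0],0,1],[[0.25,0.5,0],0,1],[[0.25,0.7,0],0,1],[[0.25,0.8,0],0,1],[[0.25,0.8,0],0,1],[[0.25,0.8,0],0,1]]'; python3 - <<'E'
from h import *
for i in range(4):
    F=grab_frame("scene");print(get_obs()["contact_force"])
crop(F["image"],130,100,350,250,3.6,"pics/s15.png")
W=grab_frame("wrist");crop(W["image"],185,130,335,320,4,"pics/w13.png")
E
```

```text
clock: 17.18
tcp_pos: [0.5857, -0.1293, 0.3208]
orientation: [-1.213, 1.203, -1.204]
contact_force: [0.8, -0.5, -1.2]
grip_width: 0.013
[0.662 0.405 0.419]
[ 0.662  0.19  -0.036]
[ 1.469 -0.88  -0.031]
[ 0.592 -1.12  -0.625]
```

View pics/s15.png

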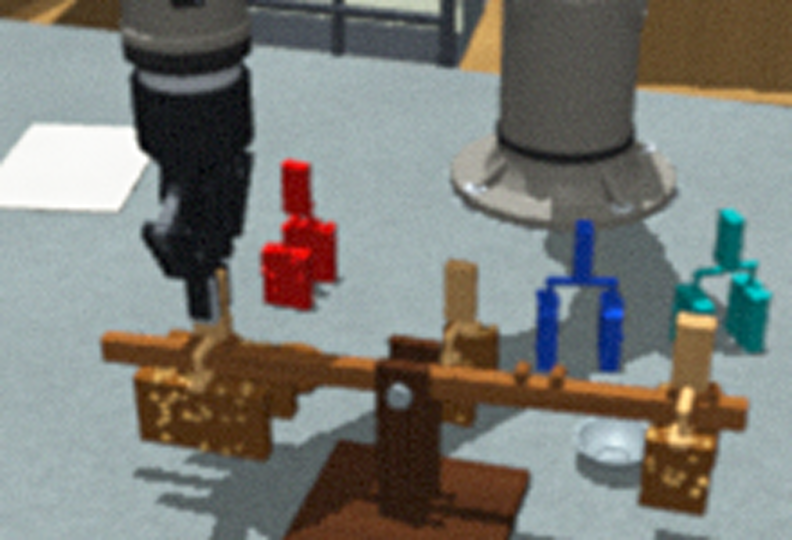

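View pics/w13.png

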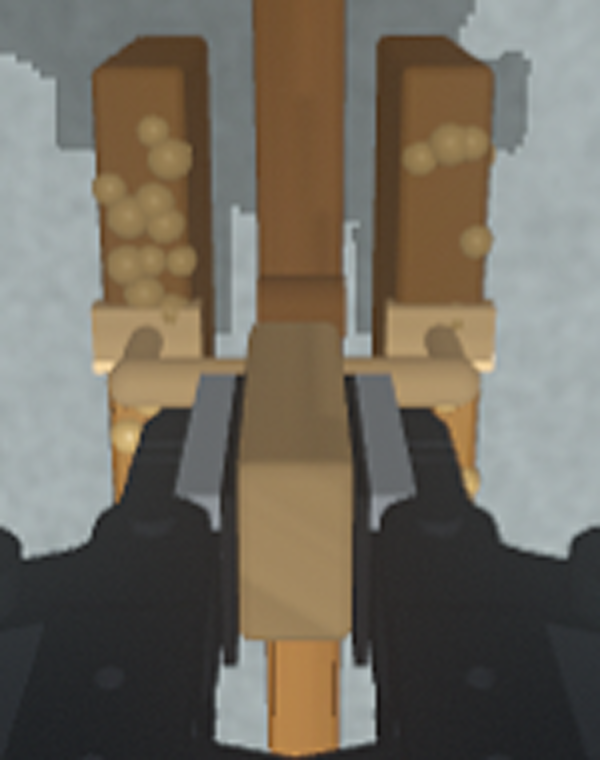

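```bash
python3 -m jog '[[[0,0.15,0],0,1],[[0,0.3,0],0,1],[[0,0.3,0],0,1],[[0,0.3,0],0,1]]'; python3 - <<'E'
from h import *
a=[]
for i in range(6):
    F=grab_frame("scene");a.append(get_obs()["contact_force"])
print(np.mean(a,0))
crop(F["image"],130,100,350,250,3.6,"pics/s16.png")
E
```

```text
clock: 17.92
tcp_pos: [0.5856, -0.1293, 0.3176]
orientation: [-1.213, 1.203, -1.203]
contact_force: [0.5, -1.3, 0.9]
grip_width: 0.0131
[ 1.159 -1.817  0.359]
```

View pics/s16.png

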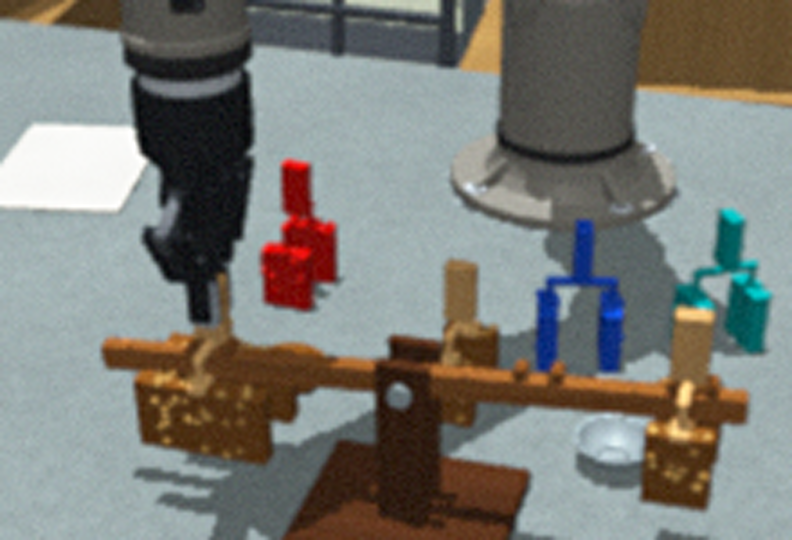

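```bash
python3 - <<'E'
from h import *
F=grab_frame("scene")
c=lambda x,y:(x/3.6+130-.36,y/3.6+100-.36)
P=[xplane(F,*c(*a),.59) for a in [(104,340),(746,392),(520,370),(556,373)]]
d=P[1]-P[0];print(P,"tilt",np.arctan2(d[2],d[1])-.007)
E
```

```text
[array([ 0.59 , -0.213,  0.113]), array([0.59 , 0.233, 0.153]), array([0.59 , 0.088, 0.143]), array([0.59 , 0.112, 0.145])] tilt 0.08295621100911564
```

```bash
python3 -m jog '[[[0.1,0.1,0],0,1],[[0.1,0.1,0],0,0.6],[[0.1,0.1,0],0,0.5],[[0.1,0.1,0],0,0.4],[[0.1,0.1,0],0,0.2],[[0.1,0.1,0],0,0],[[0.1,0.1,0],0,0]]' 20; python3 - <<'E'
from h import *
F=grab_frame("scene")
crop(F["image"],130,100,350,250,3.6,"pics/s17.png")
W=grab_frame("wrist");crop(W["image"],130,100,380,300,3,"pics/w14.png")
E
```

```text
clock: 19.15
tcp_pos: [0.5856, -0.1301, 0.3167]
orientation: [-1.213, 1.203, -1.203]
contact_force: [0.1, -0.3, 0.3]
grip_width: 0.0429
```

View pics/s17.png

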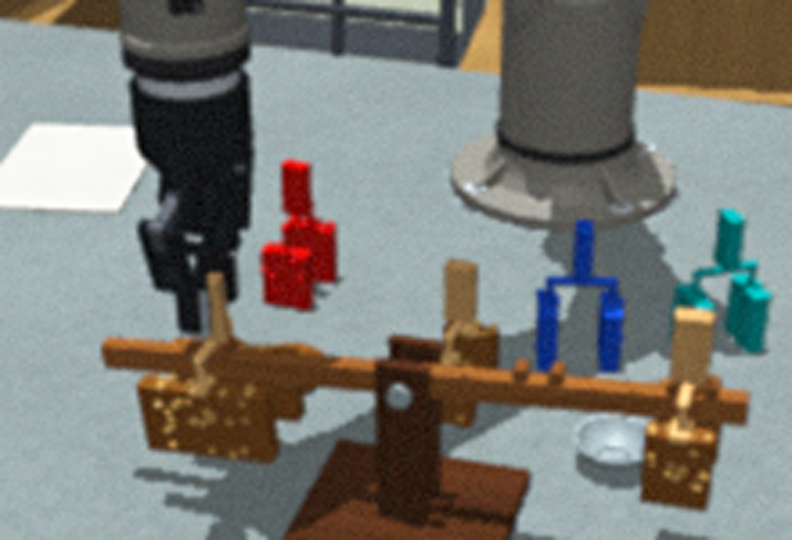

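View pics/w14.png

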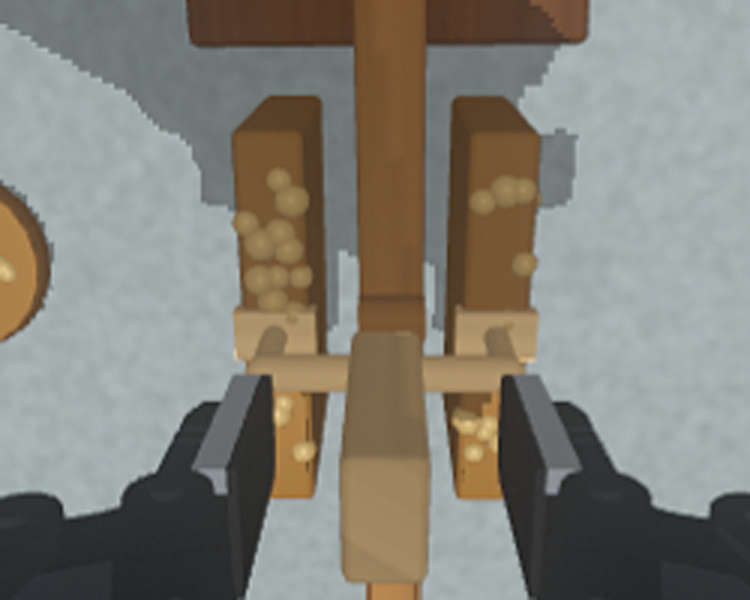

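Released: the large pack straddles the bar next to the inner peg, and the bar didn't jump. Retract and go over the last small pack.

```bash
python3 -m jog '[[[0,0,0],0,-0.3],[[0,0,0],0,-0.3],[[0,-2,0],0,-0.3],[[0,-6,0],0,-0.3],[[0,-11,0],0,-1],[[0,-15,0],0,-1],[[0,-15,0],0,-1]]' 40; python3 - <<'E'
from h import *
F=grab_frame("scene")
crop(F["image"],130,100,350,250,3.6,"pics/s18.png")
plan([.431,.007,.17],-.09)
E
```

```text
clock: 20.12
tcp_pos: [0.5861, -0.1312, 0.4716]
orientation: [-1.207, 1.198, -1.208]
contact_force: [-0.9, -0.0, -0.3]
grip_width: 0.0851
clock 20.18 tcp [ 0.586 -0.131  0.469] tool y [ 0.004  0.    -1.   ] jaw [1.    0.008 0.004] grasp [ 0.586 -0.131  0.314]
shift cm [-13.881  14.363 -15.425] twist 0.098 q7 0.34933001777524325
```

View pics/s18.png

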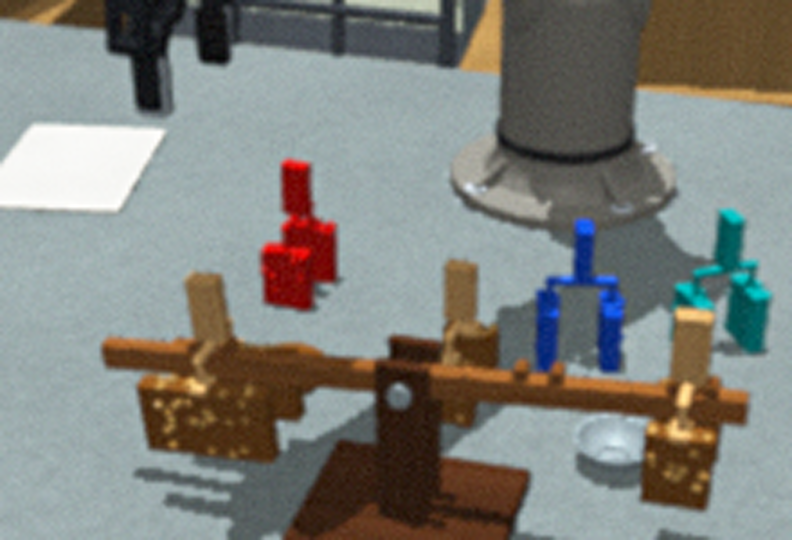

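```bash
python3 -m jog '[[[-4,-1,-4],0.1,-1],[[-9,-1,-9],0.1,-1],[[-13.9,-1,-15.4],0.1,-1],[[-13.9,-1,-15.4],0.1,-1],[[-13.9,5,-15.4],0.1,-1],[[-13.9,10,-15.4],0.1,-1],[[-13.9,14.4,-15.4],0.1,-1],[[-13.9,14.4,-15.4],0.1,-1],[[-13.9,14.4,-15.4],0.1,-1],[[-13.9,14.4,-15.4],0.1,-1]]'; python3 - <<'E'
from h import *
plan([.431,.007,.108],-.09)
W=grab_frame("wrist");cv2.imwrite("pics/w15.png",W["image"]);crop(W["image"],195,120,325,260,5,"pics/w16.png")
print(proj(W,[[.431,.007,.126],[.431,.007,.075]]))
E
```

```text
clock: 21.42
tcp_pos: [0.4313, 0.0077, 0.3243]
orientation: [-1.161, 1.275, -1.277]
contact_force: [-0.5, -0.2, 0.1]
grip_width: 0.0851
clock 21.43 tcp [0.431 0.008 0.324] tool y [ 0.003  0.002 -1.   ] jaw [ 0.996 -0.092  0.003] grasp [0.432 0.008 0.169]
shift cm [ 0.078  6.133 -0.037] twist -0.002 q7 -0.046691782494457476
[[256.06  222.498]
 [256.269 198.64 ]]
```

View pics/w15.png

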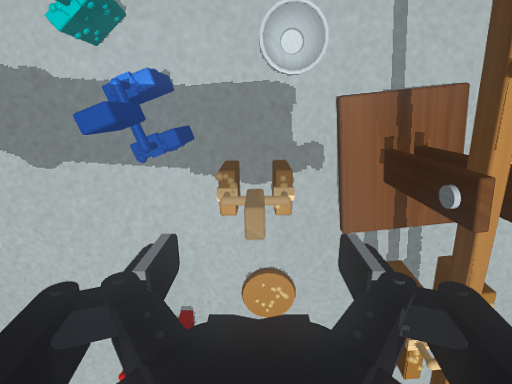

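View pics/w16.png

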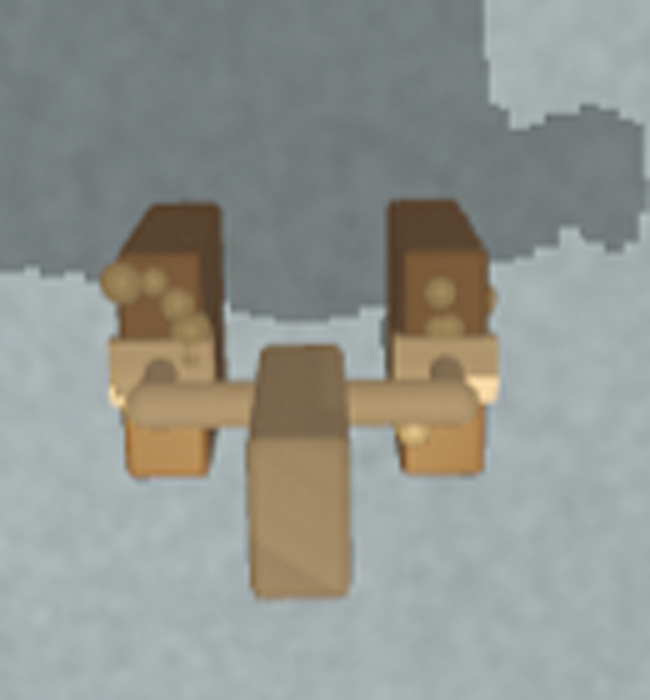

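Handle top is at (254.6,223) against (256,222.5) predicted, so it is aligned to within about 1 mm. Descend and grip.

```bash
python3 -m jog '[[[0.1,0,-0.05],0,-1],[[0.1,3,-0.05],0,-1],[[0.1,6,-0.05],0,-1],[[0.1,6,-0.05],0,-1],[[0.1,6,-0.05],0,0.2],[[0.1,6,-0.05],0,0.6],[[0.1,6,-0.05],0,1],[[0.1,6,-0.05],0,1],[[0.1,6,-0.05],0,1],[[0.1,6,-0.05],0,1]]' 50; python3 - <<'E'
from h import *
plan([.584,.101,.33],0.01)
E
```

```text
clock: 22.72
tcp_pos: [0.4301, 0.0067, 0.263]
orientation: [-1.164, 1.277, -1.276]
contact_force: [-1.3, 0.6, 5.4]
grip_width: 0.0134
clock 22.73 tcp [0.43  0.007 0.263] tool y [ 0.  0. -1.] jaw [ 0.996 -0.092  0.   ] grasp [0.43  0.007 0.108]
shift cm [-10.811 -22.194  14.466] twist -0.102 q7 0.08500150808765616
```

```bash
python3 -m jog '[[[0,-3,0],0,1],[[0,-8,0],0,1],[[0,-14,0],0,1],[[0,-19,0],0,1],[[0,-22.2,0],0,1],[[-4,-22.2,5],-0.1,1],[[-8,-22.2,10],-0.1,1],[[-10.8,-22.2,14.5],-0.1,1],[[-10.8,-22.2,14.5],-0.1,1],[[-10.8,-22.2,14.5],-0.1,1]]'; python3 - <<'E'
from h import *
plan([.584,.101,.33],0.01)
W=grab_frame("wrist");crop(W["image"],185,130,335,320,4,"pics/w17.png")
F=grab_frame("scene");crop(F["image"],130,100,350,250,3.6,"pics/s19.png")
E
```

```text
clock: 23.98
tcp_pos: [0.584, 0.1004, 0.4838]
orientation: [-1.215, 1.204, -1.204]
contact_force: [-0.4, 0.3, -1.6]
grip_width: 0.0133
clock 23.98 tcp [0.584 0.1   0.484] tool y [-0.002 -0.002 -1.   ] jaw [ 1.     0.007 -0.002] grasp [0.584 0.1   0.329]
shift cm [-0.055 -0.118 -0.004] twist -0.003 q7 -0.03760238473814358
```

View pics/w17.png

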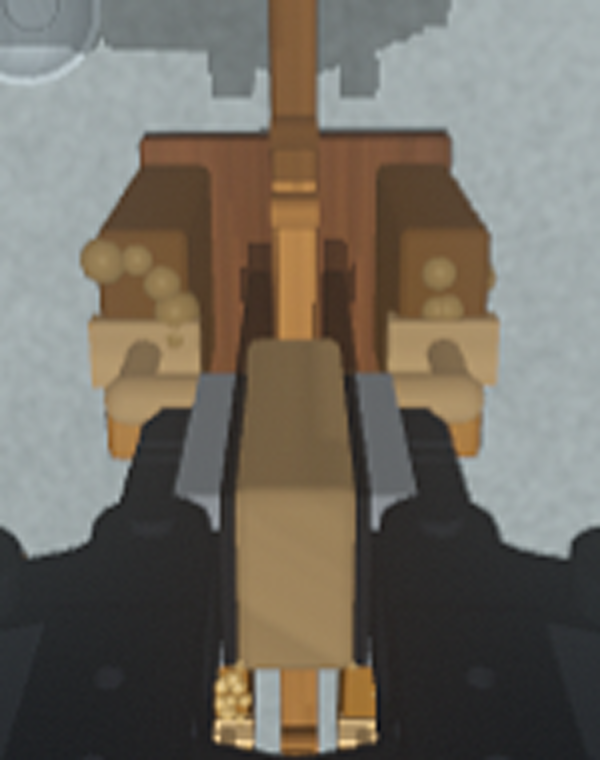

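View pics/s19.png

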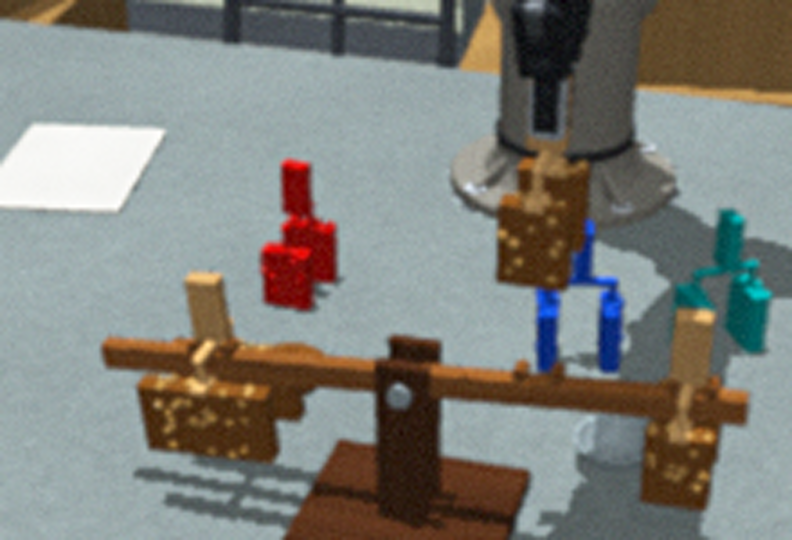

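```bash
python3 - <<'E'
from h import *
W=grab_frame("wrist");F=grab_frame("scene")
w=lambda x,y:(x/4+185-.37,y/4+130-.37)
c=lambda x,y:(x/3.6+130-.36,y/3.6+100-.36)
for z in (.295,.298,.301): print("rod",plane(W,*w(294,398),z))
print("top",plane(W,*w(296,578),.346),plane(W,*w(296,578),.349))
print("peg far edges",plane(W,*w(295,118),.141),plane(W,*w(295,150),.141),"near",plane(W,*w(295,182),.141),plane(W,*w(295,228),.138))
print([xplane(F,*c(*a),.59) for a in [(521,371),(557,374)]])
print("slab",[xplane(F,*c(*a),.618) for a in [(498,277),(568,290),(503,198),(572,207)]])
E
```

```text
rod [0.584 0.098 0.295]
rod [0.584 0.099 0.298]
rod [0.584 0.101 0.301]
top [0.584 0.099 0.346] [0.584 0.101 0.349]
peg far edges [0.584 0.116 0.141] [0.584 0.106 0.141] near [0.584 0.097 0.141] [0.584 0.082 0.138]
[array([0.59 , 0.089, 0.142]), array([0.59 , 0.113, 0.144])]
slab [array([0.618, 0.078, 0.225]), array([0.618, 0.122, 0.223]), array([0.618, 0.08 , 0.278]), array([0.618, 0.121, 0.278])]
```

Rod (0.584, 0.100) and notch (0.584, 0.1005) agree in both views. Descend to just above the pegs.

```bash
python3 -m jog '[[[0,5,0],0,1],[[0,9,0],0,1],[[0,12,0],0,1],[[0,13.5,0],0,1],[[0,13.9,0],0,1],[[0,13.9,0],0,1]]'; python3 - <<'E'
from h import *
plan([.584,.101,.2],0.01)
W=grab_frame("wrist");crop(W["image"],185,130,335,320,4,"pics/w18.png")
w=lambda x,y:(x/4+185-.37,y/4+130-.37)
print(proj(W,[[.584,.101,.138]]))
E
```

```text
clock: 24.92
tcp_pos: [0.5846, 0.1008, 0.3467]
orientation: [-1.211, 1.203, -1.204]
contact_force: [0.3, -0.3, -0.8]
grip_width: 0.0132
clock 24.93 tcp [0.585 0.101 0.347] tool y [ 0.002  0.001 -1.   ] jaw [1.    0.008 0.002] grasp [0.585 0.101 0.192]
shift cm [-0.019 -0.828 -0.059] twist -0.002 q7 0.06230731630845491
[[256.011 215.097]]
```

View pics/w18.png

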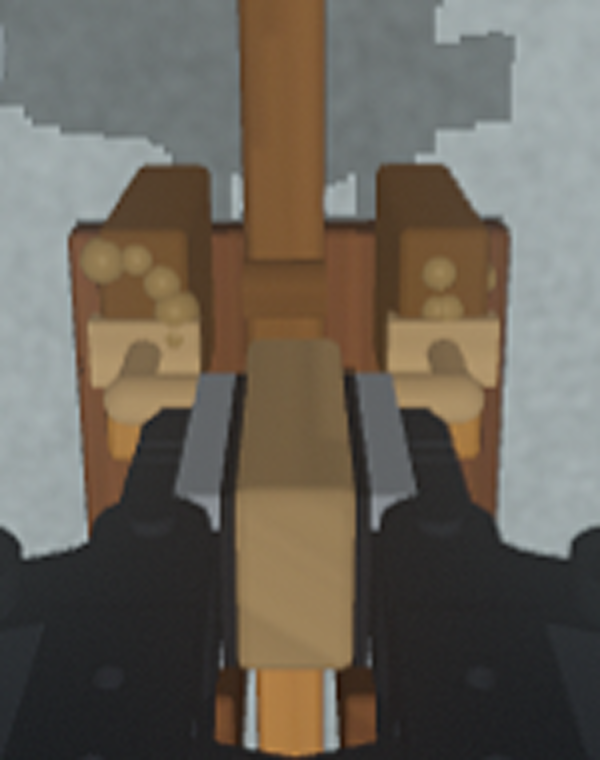

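```bash
python3 - <<'E'
from h import *
W=grab_frame("wrist")
w=lambda x,y:(x/4+185-.37,y/4+130-.37)
for z in (.158,.161,.163): print("rod",plane(W,*w(294,398),z))
print("peg",plane(W,*w(284,262),.143),plane(W,*w(284,290),.147),plane(W,*w(284,318),.139))
E
```

```text
rod [0.586 0.099 0.158]
rod [0.586 0.101 0.161]
rod [0.586 0.102 0.163]
peg [0.584 0.117 0.143] [0.584 0.114 0.147] [0.584 0.106 0.139]
```

```bash
python3 -m jog '[[[0,0,-0.18],0,1],[[0,0.6,-0.18],0,1],[[0,1.0,-0.18],0,1],[[0,1.3,-0.18],0,1],[[0,1.6,-0.18],0,1],[[0,1.8,-0.18],0,1],[[0,2.0,-0.18],0,1],[[0,2.0,-0.18],0,1],[[0,2.0,-0.18],0,1]]'; python3 - <<'E'
from h import *
a=[]
for i in range(5):
    F=grab_frame("scene");a.append(get_obs()["contact_force"])
print(np.mean(a,0))
crop(F["image"],130,100,350,250,3.6,"pics/s20.png")
W=grab_frame("wrist");crop(W["image"],185,130,335,320,4,"pics/w19.png")
E
```

```text
clock: 26.15
tcp_pos: [0.5825, 0.1008, 0.3258]
orientation: [-1.213, 1.203, -1.203]
contact_force: [-0.2, -0.5, -0.1]
grip_width: 0.0133
[-0.076 -0.097 -0.418]
```

View pics/s20.png

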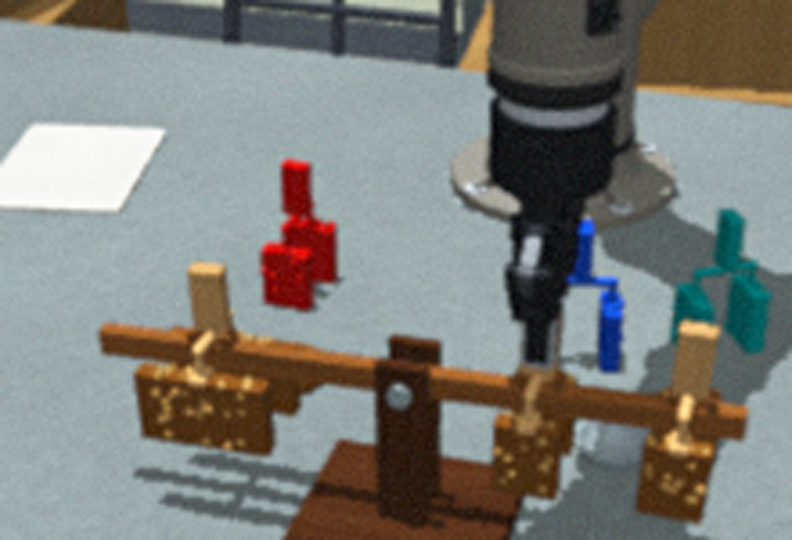

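View pics/w19.png

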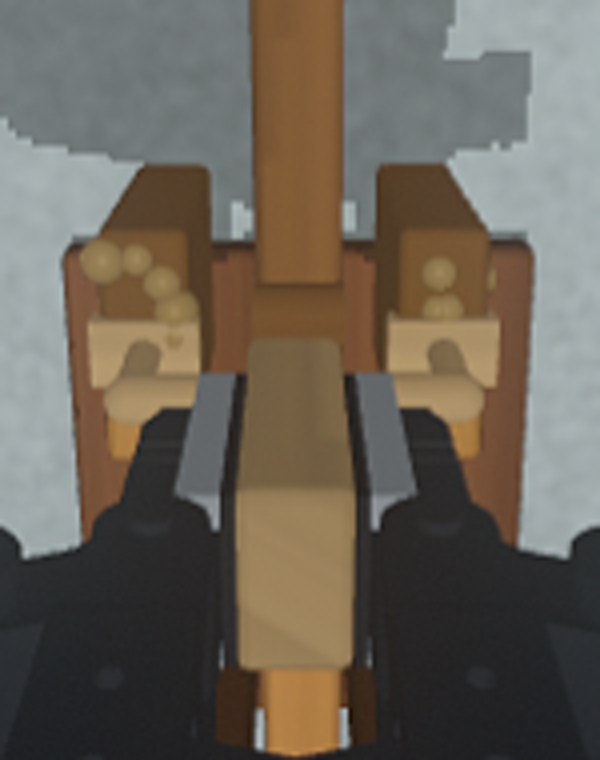

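```bash
python3 - <<'E'
from h import *
F=grab_frame("scene")
c=lambda x,y:(x/3.6+130-.36,y/3.6+100-.36)
P=[xplane(F,*c(*a),.59) for a in [(102,326),(746,407)]]
d=P[1]-P[0];print(P,"tilt",np.arctan2(d[2],d[1])-.007)
E
```

```text
[array([ 0.59 , -0.213,  0.124]), array([0.59 , 0.234, 0.142])] tilt 0.03232519332518084
```

```bash
python3 -m jog '[[[0,0.15,0],0,1],[[0,0.3,0],0,1],[[0,0.3,0],0,1],[[0,0.3,0],0,1]]'; python3 - <<'E'
from h import *
a=[]
for i in range(5):
    F=grab_frame("scene");a.append(get_obs()["contact_force"])
print(np.mean(a,0))
crop(F["image"],130,100,350,250,3.6,"pics/s21.png")
E
```

```text
clock: 27.0
tcp_pos: [0.5825, 0.101, 0.3227]
orientation: [-1.213, 1.203, -1.203]
contact_force: [0.1, 2.0, 0.9]
grip_width: 0.0132
[-0.062  1.308  0.884]
```

View pics/s21.png

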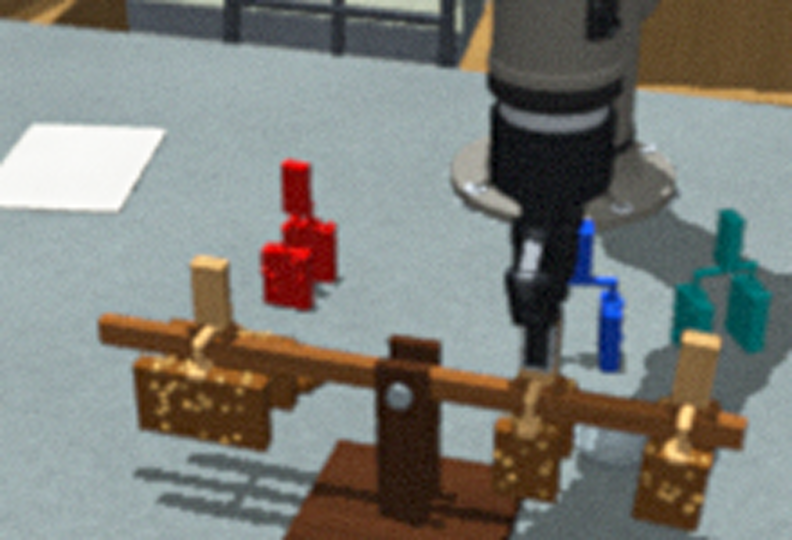

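The bar now reads about level. A small +y side force remains, so I'll ease 1 mm that way and release.

```bash
python3 -m jog '[[[-0.1,0,0],0,1],[[-0.1,0,0],0,0.6],[[-0.1,0,0],0,0.5],[[-0.1,0,0],0,0.4],[[-0.1,0,0],0,0.2],[[-0.1,0,0],0,-0.1],[[-0.1,0,0],0,-0.1]]' 20; python3 - <<'E'
from h import *
F=grab_frame("scene")
crop(F["image"],130,100,350,250,3.6,"pics/s22.png")
W=grab_frame("wrist");crop(W["image"],130,100,380,300,3,"pics/w20.png")
E
```

```text
clock: 28.12
tcp_pos: [0.5824, 0.1019, 0.3227]
orientation: [-1.213, 1.203, -1.203]
contact_force: [0.1, -0.0, 0.0]
grip_width: 0.0471
```

View pics/s22.png

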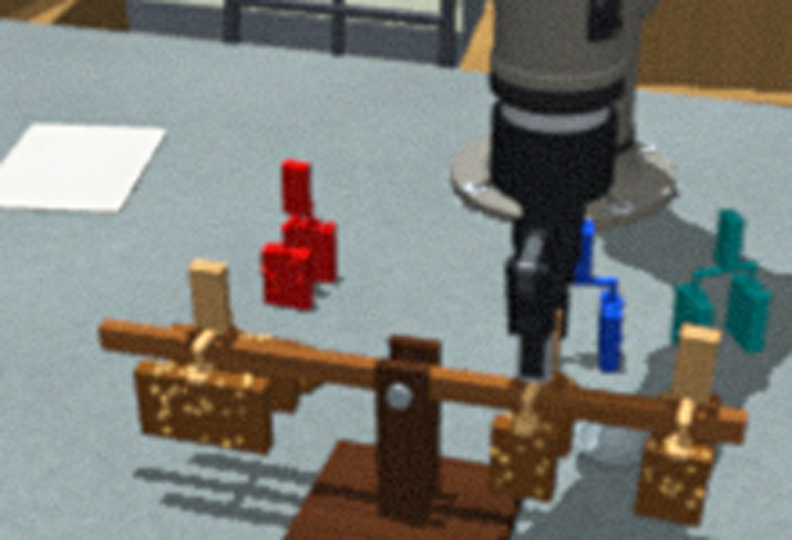

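View pics/w20.png

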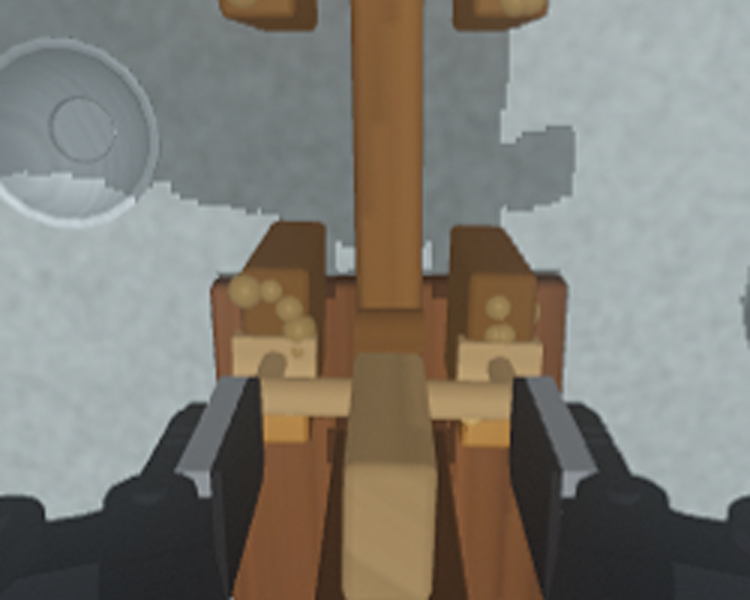

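Released cleanly. Now retract straight up, let things settle and check.

```bash
python3 -m jog '[[[0,0,0],0,-0.4],[[0,0,0],0,-0.4],[[0,-2,0],0,-0.4],[[0,-6,0],0,-0.4],[[0,-11,0],0,-1],[[0,-16,0],0,-1],[[0,-20,0],0,-1],[[0,-20,0],0,-1],[[0,-20,0],0,-1],[[0,-20,0],0,-1]]'; python3 - <<'E'
from h import *
F=grab_frame("scene")
crop(F["image"],130,100,350,250,3.6,"pics/s23.png")
G=grab_frame("side");cv2.imwrite("pics/d8.png",G["image"])
W=grab_frame("wrist");cv2.imwrite("pics/w21.png",W["image"])
E
```

```text
clock: 29.48
tcp_pos: [0.5821, 0.102, 0.5218]
orientation: [-1.215, 1.205, -1.203]
contact_force: [0.1, 0.7, -0.2]
grip_width: 0.0854
```

View pics/s23.png

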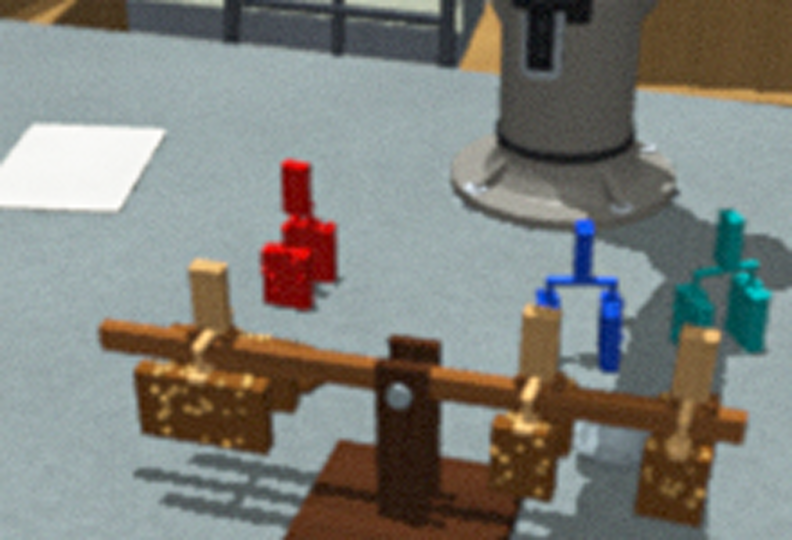

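View pics/d8.png

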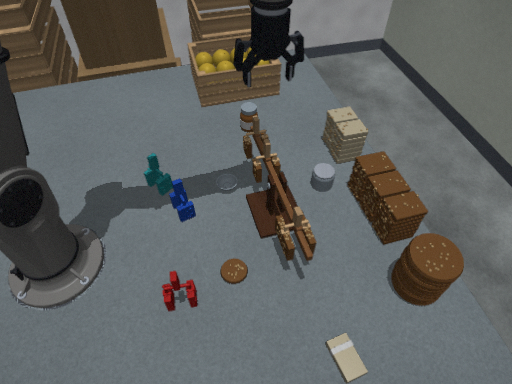

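View pics/w21.png

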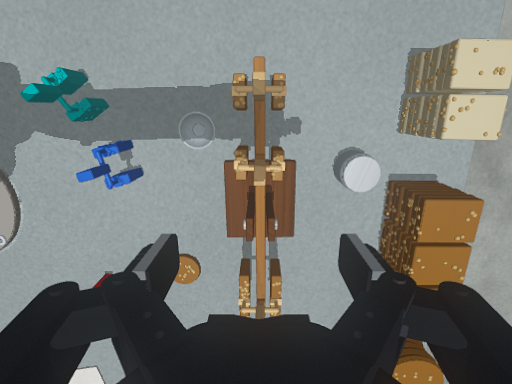

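All three packs straddle the bar and the other goods are in place. Final numeric check: tilt, handle positions and stillness.

```bash
python3 -m jog '[[[0,-20,0],0,-1],[[0,-20,0],0,-1],[[0,-20,0],0,-1],[[0,-20,0],0,-1],[[0,-20,0],0,-1],[[0,-20,0],0,-1],[[0,-20,0],0,-1],[[0,-20,0],0,-1]]'; python3 - <<'E'
from h import *
F=grab_frame("scene")
crop(F["image"],130,100,350,250,3.6,"pics/s24.png")
a=cv2.imread("pics/s23.png").astype(int);b=cv2.imread("pics/s24.png").astype(int)
print("max diff bar region",np.abs(a-b)[250:].max())
c=lambda x,y:(x/3.6+130-.36,y/3.6+100-.36)
P=[xplane(F,*c(*a),.59) for a in [(102,322),(745,413)]]
d=P[1]-P[0];print(P,"tilt",np.arctan2(d[2],d[1])-.007)
for n,t,bt in [("large",(209,263),(212,332)),("inner",(542,308),(540,377)),("outer",(700,330),(694,402))]:
    p=xplane(F,*c(*t),.584);q=xplane(F,*c(*bt),.591);print(n,p,q,"lean",(p-q)[1]/(p-q)[2])
print("expected y: -.1285 .1015 .2015; top z .185")
E
```

```text
clock: 30.62
tcp_pos: [0.5825, 0.102, 0.7218]
orientation: [-1.214, 1.204, -1.203]
contact_force: [-0.1, -0.9, 0.2]
grip_width: 0.0853
max diff bar region 108
[array([ 0.59 , -0.212,  0.128]), array([0.59 , 0.234, 0.137])] tilt 0.014620172007294398
large [ 0.584 -0.129  0.185] [ 0.591 -0.128  0.135] lean -0.023127355270448305
inner [0.584 0.1   0.188] [0.591 0.102 0.14 ] lean -0.04903519391142743
outer [0.584 0.2   0.189] [0.591 0.202 0.14 ] lean -0.04073797611093249
expected y: -.1285 .1015 .2015; top z .185
```

```bash
python3 - <<'E'
from h import *
import time
a=grab_frame("scene")["image"];
for i in range(4): b=grab_frame("scene")["image"]
print("diff now",np.abs(a.astype(int)-b)[160:250,150:350].max())
print(hand_in())
E
```

```text
diff now 30
the job is handed in; nothing more can be done
None
```

I hung the three packs in the required order and handed the job in at about 31 s, well under the 72 s limit. First a small pack went in the outer notch, then the large one in the single notch, then the second small one in the inner notch. I let each pack's weight onto the bar slowly before opening the gripper. The largest tilt I measured was about -0.156 rad, short of the 0.185 limit.

What the last checks showed:
- **Positions:** the handles measured y = -0.129 (large), 0.100 (inner) and 0.200 m (outer). The notches are at about -0.1285, 0.1015 and 0.2015 m. Handle tops were 0.185–0.189 m up, against 0.185 m when seated.
- **Tilt:** the bar read about 0.015 rad and the packs leaned less than 0.05 rad.
- **Other goods and arm:** the bystanders looked unmoved in the side and wrist views. The arm had been lifted well clear.

What was less certain:
- **Leaning while tilted:** the first pack leaned along with the tilted bar instead of hanging plumb, probably because its handle's foot rests on the pegs. It stood straight again once the bar was level.
- **Side force:** small side forces of up to about 2 N showed up while seating the large and second small packs. I eased them off before letting go.
- **Stillness:** my first frame comparison (maximum difference 108) was not usable, because the arm and its shadow had moved between the two pictures. The repeat with the arm still gave a maximum difference of 30, which I took as image noise.

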